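Refit the spice caddy's insert and fill it

ROBOT

A 6-joint arm with a two-finger parallel gripper is mounted at the origin on a cart in front of the work surface, level with it; the furniture and walls round the work are solid. World frame = base frame: x ahead of the robot, y to its left, z up, the work surface at z = 0. Lengths are in m, angles in rad, forces in N, time in s.
With the tool pointing down it reaches from about 0.3 to 0.85 m from the base axis. Payload 4.2 kg.
Tool frame: the origin (TCP) lies between the finger pads; the fingertips stand ahead of it and the grasp point (between the pads) lies 6 mm ahead of it (robot.nose_length is the z of the fingertips in the tool frame, in m); z points along the fingers, y is the line along which they close (so a half turn about z gives the same grasp; the last joint's range is limited). The gripper opens to 91 mm and grips with 3 to 60 N. Pads are 32 mm wide; open, the fingers measure 118 mm over their backs; the gripper's body (76 mm by 178 mm) begins 60 mm behind the grasp point.
Start: joints at [1.227, 0.32, 1.565, -0, 1.257, -0.02], TCP at [0.183, 0.545, 0.203] pointing down, gripper open.
Joint ranges: [-3.11, 3.11], [-0.84, 2.01], [0.21, 2.61], [-1.34, 4.49], [0.05, 2.63], [-2.56, 2.56]. Speed limits (rad/s): [2.57, 2.57, 3.14, 3.14, 3.14, 3.14].

INTERFACE

Orientations are given as [roll, pitch, yaw] about the fixed x, y, z axes, in that order (R = Rz(yaw) Ry(pitch) Rx(roll)).
In Python, from cell import robot gives the robot as it stands.
- The arm moves only by the shell command python3 -m pendant 'ROWS' [FORCE]. ROWS is JSON, a list of rows, each a list of 5 numbers: the shift along the tool's x, y, z in m, then the turn about the tool's z in units of 5 degrees (1.0 is 5 degrees), then the closure in counts, from 0 (fully open) to 255 (shut). A call has exactly 8 rows; each row shifts and turns the commanded pose from where the row before left it, along the tool's axes as they then stand; what a row does not reach is not made up. A row lasts 1/12 s, in which the tool goes at most 41.7 mm and 7.16 degrees, less where a joint would pass 70% of its speed; a pose out of reach is approached as far as the arm can. A call is refused whole if a number of a shift passes 0.0417 or a number of a turn 1, either way. A call with a gripper value outside its range is refused whole. The fingers move at their own pace and stop on an object; FORCE is the grip in N (left out, the last holds). Time passes only in rows, so rows that do not move let the fingers close, or fill a call up. It gives the time, the measured TCP pose, the force, the opening and the grip force at its end, in the units of the state.
- robot.read_state(): the state, without advancing time (a new reading comes with each control period).
- robot.get_image(name): name is "scene" or "top" or "wrist"; returns a dict with "color" (400x640x3 uint8, red, green, blue), "K" (3x3 intrinsics, pixels), "k1" (the pictures are not rectified: a ray, as slopes to the right and down, at radius r is drawn at 1 + k1 r^2 times it, then the intrinsics apply), "rvec" (rotation vector, rad) and "tvec" (3), from world to camera coordinates, as OpenCV has them. Camera axes: x right, y down, z forward; pixel columns grow to the right and rows downward; lengths in m; the calibration is good to about 2 mm. A picture is of the moment at which its call begins. There is no depth.
- robot.close_job(): hands the job in; it is judged then, once.
The state is a dict: "time": time; "joints": joint angles; "dq": joint speeds; "tau": joint torques, N m; "tcp_pos": TCP position; "ee_rot": TCP orientation; "force": force on the tool from outside, world axes, zero at the start; "moment": the same for the moment, N m; "width": finger opening in m; "finger_force": force on a finger pad.
Only numpy, scipy, OpenCV 4.12 (cv2) and the standard library are available. Lean on these libraries where they do the work, as an engineer would, in place of code of your own. Each camera call takes 0.05 s, during which the arm holds its last target. There are 200 camera calls.

TASK

Put the spice caddy back together: hook the plain edge of its perforated wooden insert (the edge opposite the raised batten) under the caddy's lip, then swing the other edge down until the insert lies flat on its ledges inside the caddy. Then stand every spice jar and the salt shaker that is out on the worktop upright in the insert's holes, one to a hole and right down on the caddy's floor, and leave the food tin and the candle where they are.

Things in the scene. Friction and masses are not known exactly. Their poses are not given: they have to be found in the camera images.
- caddy: Open wooden box, fixed, 190 (x) x 186 (y) mm outside, 174 x 170 mm inside. Origin under its centre on the worktop; -x side (with the lip) roughly towards the robot. Along its -x and +x walls run ledges 12 mm wide, 52 mm above the origin, on which the insert lies. The +x wall (inner face x = +87 mm) ends 60 mm, the side walls (inner faces y = +-85 mm) 62 mm above the origin.
- caddy_lip (a point): Middle of the lower corner of the lip that projects over the -x ledge, in the caddy's axes: 73 mm in -x from the caddy's origin and 65 mm above it. The lip overhangs 14 mm from the wall's inner face (x = -87 mm), is 8 mm thick, and runs the whole width; the gap between it and the ledge is 13 mm.
- caddy_floor (a point): Centre of the caddy's inner floor, 12 mm above the worktop, in the caddy's axes; the jars stand on it, through the insert's holes.
- insert_grip (a point): Loose wooden insert, 0.3 kg: plate 170 (x) x 164 (y) x 7 mm with 4 holes and in its middle a grip block 12 (x) x 44 (y) mm, 50 mm high above the plate. Starts flat on the worktop, grip up. Point: on the grip's axis, 32 mm above the plate's underside (84 mm above the caddy's origin when home, with the caddy's axes). x runs from the plain edge to the edge with the batten (14 wide, 8 high, on top), z up.
- insert_edge (a point): Middle of the lower corner of the insert's plain -x edge: 85 mm in -x and 32 mm below insert_grip in the insert's axes. Same axes as insert_grip.
- hole_0 (a point): Centre of one of the insert's four holes (50 mm across), at the plate's upper face, at x = -40, y = -42 mm from the grip's centre line in the insert's axes.
- hole_1 (a point): Centre of one of the insert's four holes (50 mm across), at the plate's upper face, at x = -40, y = 42 mm from the grip's centre line in the insert's axes.
- hole_2 (a point): Centre of one of the insert's four holes (50 mm across), at the plate's upper face, at x = 40, y = -42 mm from the grip's centre line in the insert's axes.
- hole_3 (a point): Centre of one of the insert's four holes (50 mm across), at the plate's upper face, at x = 40, y = 42 mm from the grip's centre line in the insert's axes.
- jar_a_mid (a point): Spice jar with a red cap, 106 mm high, body 42 mm and cap (the top 21 mm) 45 mm across, 0.11 kg. Stands on the worktop at the start; may be absent. This point is at its centre, half-way up, z along its axis.
- jar_b_mid (a point): Another spice jar with a red cap, same size as jar_a: 106 mm high, body 42 mm and cap (the top 21 mm) 45 mm across, 0.11 kg. Stands on the worktop at the start; may be absent. This point is at its centre, half-way up, z along its axis.
- jar_c_mid (a point): Spice jar with a yellow cap, 96 mm high, body and cap (the top 20 mm) 41 mm across, 0.11 kg. Stands on the worktop at the start; may be absent. This point is at its centre, half-way up, z along its axis.
- jar_d_mid (a point): Another spice jar with a yellow cap, same size as jar_c: 96 mm high, 41 mm across, 0.11 kg. Stands on the worktop at the start; may be absent. This point is at its centre, half-way up, z along its axis.
- shaker_mid (a point): Glass salt shaker with a grey domed top, 90 mm high, 44 mm across up to a height of about 70 mm, the top 34 mm, 0.1 kg. Stands on the worktop at the start; may be absent. This point is at its centre, half-way up, z along its axis.
- tin_mid (a point): Bystander: food tin, 75 mm across, 58 mm high; this point is at its centre.
- candle_mid (a point): Bystander: candle in a glass, 76 mm across, 90 mm high; this point is at its centre.
Not all that is in view belongs to the job. Leave any green look-alike of the part that bears jar_d_mid alone. What is shaped like the part that bears jar_c_mid but black is not meant.

How it is judged:
On the way, in this order (a step that is already met when the one before it is completed fails the run):
1. the insert's plain edge is under the caddy's lip while the insert still slopes (x of insert_edge in the frame of caddy between -0.092 and -0.076 m and y of insert_edge in the frame of caddy between -0.012 and 0.012 m and z of insert_edge in the frame of caddy between 0.044 and 0.064 m and angle between insert_grip's own z axis and vertical between 0.05 and 0.6 rad), for 0.1 s.
2. the insert lies flat on its ledges in the caddy (z of insert_grip in the frame of caddy between 0.08 and 0.088 m and angle between the z axis of insert_grip and the z axis of caddy, either way round below 0.035 rad and x of insert_edge in the frame of caddy between -0.0915 and -0.0775 m and y of insert_edge in the frame of caddy between -0.008 and 0.008 m), for 0.2 s.
At the end, for the whole second after the job is handed in: The insert lies flat in the caddy (0.035 rad, height within 4 mm), its plain edge at least 4 mm under the lip; every jar and the shaker present stands in a hole, axis within 10 mm of its centre, upright within 0.12 rad, foot within 6 mm of the caddy floor (all of step 2 and (horizontal distance between jar_a_mid and hole_0 below 0.01 m or horizontal distance between jar_a_mid and hole_1 below 0.01 m or horizontal distance between jar_a_mid and hole_2 below 0.01 m or horizontal distance between jar_a_mid and hole_3 below 0.01 m) and angle between each of jar_a_mid, jar_b_mid, jar_c_mid, jar_d_mid, shaker_mid's own z axis and vertical below 0.12 rad and z of jar_a_mid in the frame of caddy between 0.059 and 0.071 m and (horizontal distance between jar_b_mid and hole_0 below 0.01 m or horizontal distance between jar_b_mid and hole_1 below 0.01 m or horizontal distance between jar_b_mid and hole_2 below 0.01 m or horizontal distance between jar_b_mid and hole_3 below 0.01 m) and z of jar_b_mid in the frame of caddy between 0.059 and 0.071 m and (horizontal distance between jar_c_mid and hole_0 below 0.01 m or horizontal distance between jar_c_mid and hole_1 below 0.01 m or horizontal distance between jar_c_mid and hole_2 below 0.01 m or horizontal distance between jar_c_mid and hole_3 below 0.01 m) and z of jar_c_mid in the frame of caddy between 0.054 and 0.066 m and (horizontal distance between jar_d_mid and hole_0 below 0.01 m or horizontal distance between jar_d_mid and hole_1 below 0.01 m or horizontal distance between jar_d_mid and hole_2 below 0.01 m or horizontal distance between jar_d_mid and hole_3 below 0.01 m) and z of jar_d_mid in the frame of caddy between 0.054 and 0.066 m and (horizontal distance between shaker_mid and hole_0 below 0.01 m or horizontal distance between shaker_mid and hole_1 below 0.01 m or horizontal distance between shaker_mid and hole_2 below 0.01 m or horizontal distance between shaker_mid and hole_3 below 0.01 m) and z of shaker_mid in the frame of caddy between 0.051 and 0.063 m); the robot touches nothing.
It fails at once if the tin or the candle was moved by more than 25 mm (distance of any of tin_mid, candle_mid from where it was at the start of the episode above 0.025 m).
Of jar_a, jar_b, jar_c, jar_d, shaker only 3 to 4 are there at a start; the rules pass over those that are not, and their reading is None.
At some moment in a run one of insert may be knocked a few centimetres aside while the robot is not near it.
It also fails if it takes over 208 s, if anything falls off the work surface, if the arm or the gripper's body presses on something with over 40 N, if the wrist force passes 120 N, or if a joint passes its speed limit or range.

## Working session

There is one attempt and no reset: what is moved stays moved. The work goes in short steps, Python scripts to look and compute and a shell command to move; the robot and the scene stay as the last step left them, time stands still between calls to the robot, and variables do not carry over. Pictures are saved under pics/ and viewed, at most 14 in all, crops included, and the job is handed in when it is done.

```bash
mkdir -p pics; ls; cat > h.py <<'E'
from cell import robot
import cv2, numpy as np
def grab(name,fn):
    im=robot.get_image(name); cv2.imwrite(fn,im["color"][:,:,::-1]); np.save(''+name+'.npy',im,allow_pickle=True); return im
def load(name): return np.load(''+name+'.npy',allow_pickle=True).item()
def ray(im,u,v):
    K=np.array(im["K"]); x=(u-K[0,2])/K[0,0]; y=(v-K[1,2])/K[1,1]
    rd=np.hypot(x,y); r=rd
    for _ in range(30): r=rd/(1+im["k1"]*r*r)
    s=r/rd if rd>0 else 1
    R=cv2.Rodrigues(np.array(im["rvec"],float))[0]; t=np.array(im["tvec"],float).ravel()
    return -R.T@t, R.T@np.array([x*s,y*s,1])
def at(im,u,v,z):
    c,d=ray(im,u,v); return c+d*(z-c[2])/d[2]
def proj(im,P):
    R=cv2.Rodrigues(np.array(im["rvec"],float))[0]; t=np.array(im["tvec"],float).ravel()
    p=R@np.array(P,float)+t; x,y=p[:2]/p[2]; f=1+im["k1"]*(x*x+y*y); K=np.array(im["K"])
    return np.array([K[0,0]*x*f+K[0,2],K[1,1]*y*f+K[1,2]])
E
python3 - <<'E'
from h import *
for n in("top","scene"):
    im=grab(n,f"pics/{n}0.png"); print(n,ray(im,320,200),im["k1"],im["K"][0][0])
s=robot.read_state(); print(s); print(robot.nose_length)
E
```

```text
pics
top (array([0.37157661, 0.02674481, 1.23767418]), array([ 0.20552827,  0.00800234, -0.97863439])) -0.036042249848674573 366.65757387808077
scene (array([ 0.1515311 , -0.87003845,  1.12726223]), array([ 0.30463733,  0.61652653, -0.72602299])) 0.03924962850813821 485.32410360358415
{'time': 0.1, 'joints': array([ 1.22699693e+00,  3.20215269e-01,  1.56554194e+00, -1.79312719e-05,
        1.25737746e+00, -2.00034879e-02]), 'dq': array([-0.00023016, -0.00062819, -0.00291049, -0.00098011,  0.00172133,
        0.00127788]), 'tau': array([ 6.09139370e-04, -4.13334846e+01, -2.32510793e+01,  7.28020398e-02,
        4.22576303e-02, -5.07246511e-05]), 'tcp_pos': array([0.18279897, 0.5446871 , 0.20241751]), 'ee_rot': array([-3.14005061e+00, -1.37977285e-05,  2.81780228e+00]), 'force': array([ 0.17399064, -0.86570366,  0.59697563]), 'moment': array([-0.02183069,  0.03626848, -0.05537393]), 'finger_force': 0.0, 'width': 0.09136398858750454}
0.025
```

View pics/top0.png

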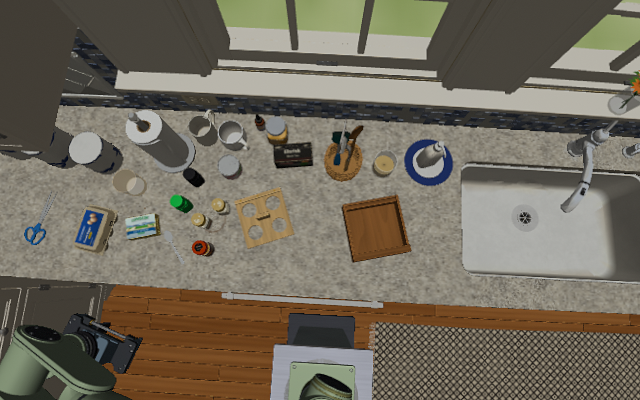

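View pics/scene0.png

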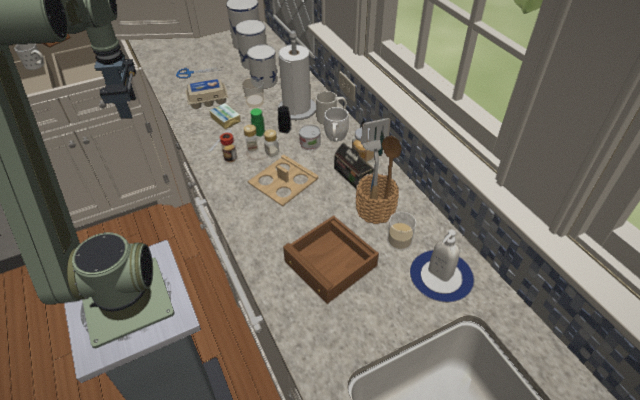

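```bash
python3 - <<'E'
from h import *
a=load("top")["color"][:,:,::-1]; b=load("scene")["color"][:,:,::-1]
A=cv2.resize(a[160:270,100:300],(800,440),interpolation=cv2.INTER_CUBIC)
cv2.imwrite("pics/c1.png",A)
B=cv2.resize(b[70:210,180:340],(686,600),interpolation=cv2.INTER_CUBIC); cv2.imwrite("pics/c2.png",B)
C=cv2.resize(a[180:270,330:420],(600,600),interpolation=cv2.INTER_CUBIC); cv2.imwrite("pics/c3.png",C)
E
```

```text
(no output)
```

View pics/c1.png

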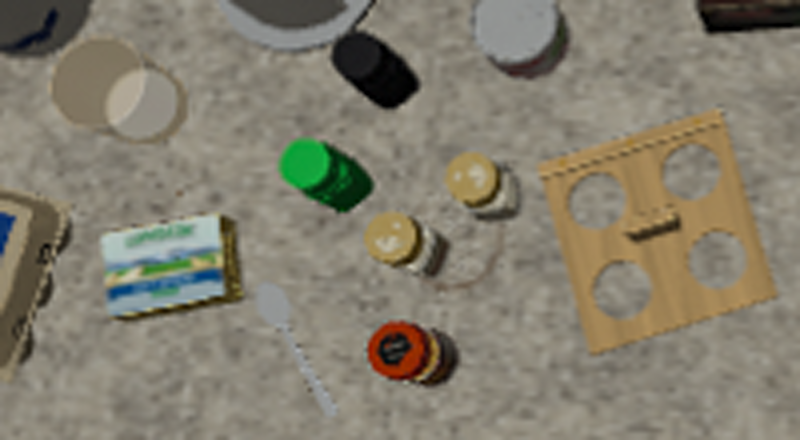

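View pics/c2.png

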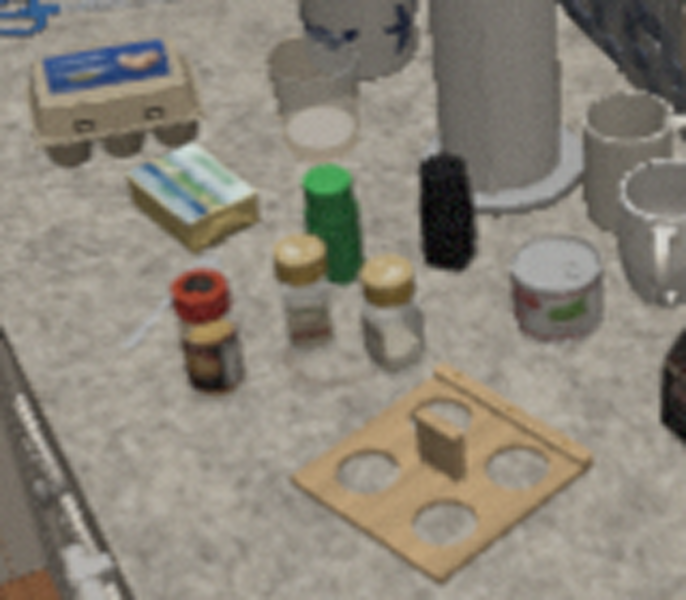

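View pics/c3.png

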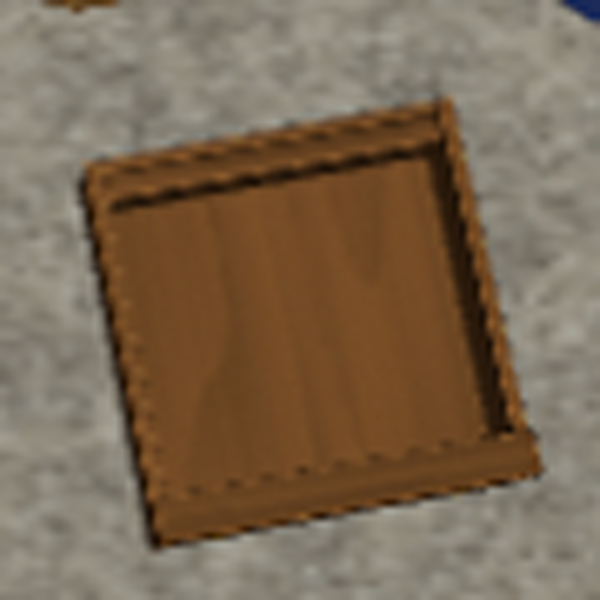

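```bash
cat >> h.py <<'E'
from scipy.optimize import least_squares
def fit(obs,x0):
    # obs: list of (im,(u,v),(X,Y,Z)) ; fit x,y,yaw
    def r(p):
        c,s=np.cos(p[2]),np.sin(p[2])
        return np.concatenate([proj(im,(p[0]+c*P[0]-s*P[1],p[1]+s*P[0]+c*P[1],P[2]))-uv for im,uv,P in obs])
    q=least_squares(r,x0,loss='soft_l1'); return q.x,r(q.x).reshape(-1,2).round(1)
E
python3 - <<'E'
from h import *
t=load("top"); s=load("scene")
c1=lambda X,Y:np.array([100+(X+.5)/4-.5,160+(Y+.5)/4-.5])
c2=lambda X,Y:np.array([180+(X+.5)/4.2875-.5,70+(Y+.5)/4.2857-.5])
c3=lambda X,Y:np.array([330+(X+.5)/6.667-.5,180+(Y+.5)/6.667-.5])
o=[(t,c1(593,353),(-.085,.082,.007)),(t,c1(776,297),(-.085,-.082,.007)),(t,c1(540,172),(.085,.082,.015)),(t,c1(720,112),(.085,-.082,.015)),
(t,c1(597,200),(.04,.042,.0035)),(t,c1(690,170),(.04,-.042,.0035)),(t,c1(623,290),(-.04,.042,.0035)),(t,c1(717,258),(-.04,-.042,.0035)),
(s,c2(440,580),(-.085,-.082,.0)),(s,c2(293,480),(-.085,.082,.004)),(s,c2(590,458),(.085,-.082,.015)),(s,c2(440,366),(.085,.082,.015))]
print("insert",fit(o,[.5,.2,.2])); print(fit(o[:8],[.5,.2,.2])[0])
o=[(t,c3(155,547),(-.095,.093,.0)),(t,c3(540,472),(-.095,-.093,.073)),(t,c3(88,165),(.095,.093,.062)),(t,c3(448,100),(.095,-.093,.062))]
o2=[(s,(328,298),(-.095,-.093,0)),(s,(285,246),(-.095,.093,.073)),(s,(377,259),(.095,-.093,.062)),(s,(333,221),(.095,.093,.062))]
print("caddy",fit(o,[.5,-.1,.2]),fit(o+o2,[.5,-.1,.2]))
for n,a,b,z in(("red",(398,351),(201,283),.106),("yA",(391,239),(301,245),.096),("yB",(473,180),(388,268),.096)):
    print(n,at(t,*c1(*a),z),at(s,*c2(*b),z))
for n,a,z in(("tin",c1(516,28),.058),("green",c1(307,162),.1),("candle",(383,163),.09)): print(n,at(t,*a,z))
E
```

```text
insert (array([0.55768131, 0.22407657, 0.36844409]), array([[-0.7,  1. ],
       [ 0.5,  0.2],
       [-1.2, -1.7],
       [-0.1, -0.9],
       [ 0. ,  0.8],
       [ 0.3,  1. ],
       [-0.1,  0.5],
       [ 0.2,  1. ],
       [ 0.7,  1.5],
       [-0.3,  0.1],
       [ 1.5, -1.5],
       [ 1.4, -1.4]]))
[0.55918375 0.22386979 0.36952412]
caddy (array([ 0.53977536, -0.14951798,  0.24375079]), array([[-0.8,  0.9],
       [ 1. ,  0.2],
       [-0.7, -0.4],
       [ 0.6, -0.8]])) (array([ 0.53875845, -0.14966704,  0.24232247]), array([[-0.8,  1.1],
       [ 1. ,  0.6],
       [-0.7, -0.1],
       [ 0.7, -0.4],
       [-0.2,  6.7],
       [-2.2,  0. ],
       [ 2.8, -6.6],
       [ 1.1, -6.6]]))
red [0.43804729 0.3994112  0.106     ] [0.4392545  0.40447097 0.106     ]
yA [0.52590596 0.41909367 0.096     ] [0.52893327 0.42495534 0.096     ]
yB [0.57704023 0.35949258 0.096     ] [0.57891351 0.36545649 0.096     ]
tin [0.71541988 0.34937657 0.058     ]
green [0.5829252 0.492842  0.1      ]
candle [ 0.74835871 -0.16239259  0.09      ]
```

```bash
cat >> h.py <<'E'
from scipy.spatial.transform import Rotation as Ro
def to(x,y,z,yaw):
    s=robot.read_state(); R=Ro.from_euler('xyz',s["ee_rot"])
    d=R.inv().apply(np.array([x,y,z])-s["tcp_pos"]); w=(s["ee_rot"][2]-yaw+np.pi)%(2*np.pi)-np.pi
    print("t%.1f"%s["time"],"tcp",s["tcp_pos"].round(4),"yaw %.3f"%s["ee_rot"][2],"shift",d.round(4),"turn units %.2f"%(np.degrees(w)/5),"F",np.round(s["force"],1),"w %.4f"%s["width"])
E
r='[-0.0287,-0.0115,-0.0075,0,0]'; 
python3 -m pendant '[[-0.0287,-0.0115,-0.0075,0,0],[-0.0287,-0.0115,-0.0075,0,0],[-0.0287,-0.0115,-0.0075,0,0],[-0.0287,-0.0115,-0.0075,0,0],[-0.0287,-0.0115,-0.0075,0,0],[-0.0287,-0.0115,-0.0075,0,0],[-0.0287,-0.0115,-0.0075,0,0],[-0.0287,-0.0115,-0.0075,0,0]]' 20
python3 -m pendant '[[-0.0287,-0.0115,-0.0075,0,0],[-0.0287,-0.0115,-0.0075,0,0],[-0.0287,-0.0115,-0.0075,0,0],[-0.0287,-0.0115,-0.0075,0,0],[-0.0287,-0.0115,-0.0075,0,0],[-0.0287,-0.0115,-0.0075,0,0],[-0.0287,-0.0115,-0.0075,0,0],[-0.0287,-0.0115,-0.0075,0,0]]'
python3 -m pendant '[[0,0,0,0.9,0],[0,0,0,0.9,0],[0,0,0,0.9,0],[0,0,0,0.9,0],[0,0,0,0.9,0],[0,0,0,0.9,0],[0,0,0,0.9,0],[0,0,0,0.9,0]]'
python3 -m pendant '[[0,0,0,0.9,0],[0,0,0,0.9,0],[0,0,0,0.9,0],[0,0,0,0.9,0],[0,0,0,0.9,0],[0,0,0,0.9,0],[0,0,0,0.9,0],[0,0,0,0.9,0]]'
python3 -m pendant '[[0,0,0,0.9,0],[0,0,0,0.9,0],[0,0,0,0.9,0],[0,0,0,0.9,0],[0,0,0,0.9,0],[0,0,0,0.9,0],[0,0,0,0.9,0],[0,0,0,0.9,0]]'
python3 -m pendant '[[0,0,0,0.9,0],[0,0,0,0.9,0],[0,0,0,0.9,0],[0,0,0,0.9,0],[0,0,0,0.9,0],[0,0,0,0.9,0],[0,0,0,0.9,0],[0,0,0,0,0]]'
python3 - <<'E'
from h import *
to(.558,.224,.3,.37); im=grab("wrist","pics/w0.png"); print(ray(im,320,200))
E
```

```text
time: 0.77
tcp_pos: [0.3721, 0.3835, 0.2632]
ee_rot: [-3.141, -0.0, 2.818]
force: [0.6, 0.8, -0.3]
width: 0.0911
finger_force: 0.0
time: 1.43
tcp_pos: [0.5605, 0.2233, 0.323]
ee_rot: [-3.141, -0.001, 2.818]
force: [0.3, -0.1, 0.3]
width: 0.0913
finger_force: 0.0
time: 2.1
tcp_pos: [0.5595, 0.2245, 0.3226]
ee_rot: [-3.14, -0.0, 2.186]
force: [0.0, 0.3, 0.2]
width: 0.0916
finger_force: 0.0
time: 2.77
tcp_pos: [0.5595, 0.2245, 0.3226]
ee_rot: [-3.14, 0.0, 1.557]
force: [0.6, -0.3, 0.5]
width: 0.0915
finger_force: 0.0
time: 3.43
tcp_pos: [0.5595, 0.2245, 0.3226]
ee_rot: [-3.141, 0.001, 0.929]
force: [-0.7, 0.3, 0.2]
width: 0.0912
finger_force: 0.0
time: 4.1
tcp_pos: [0.5595, 0.2245, 0.3226]
ee_rot: [-3.142, 0.001, 0.382]
force: [-0.1, -0.6, -0.4]
width: 0.0912
finger_force: 0.0
t4.1 tcp [0.5595 0.2245 0.3226] yaw 0.382 shift [-0.0016 -0.0001  0.0226] turn units 0.14 F [-0.1 -0.6 -0.4] w 0.0912
(array([0.63063565, 0.25111899, 0.50469794]), array([-0.24387841, -0.10394257, -0.96427349]))
```

View pics/w0.png

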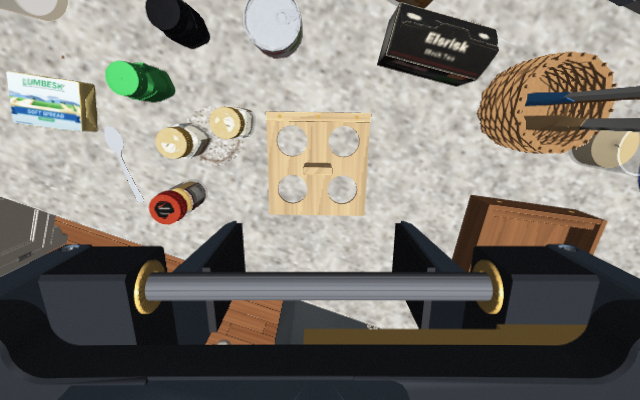

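```bash
python3 - <<'E'
from h import *
w=load("wrist")
o=[(w,(274,215),(-.085,.082,.007)),(w,(366,216),(-.085,-.082,.007)),(w,(266,112),(.085,.082,.015)),(w,(371,112),(.085,-.082,.015)),
(w,(292,139.5),(.04,.042,.0035)),(w,(344,139.5),(.04,-.042,.0035)),(w,(293,188.5),(-.04,.042,.0035)),(w,(342,189),(-.04,-.042,.0035)),(w,(317.5,164.5),(0,0,.057))]
print("insert",fit(o,[.5,.2,.2]))
for n,a,z in(("red",(167,208),.106),("yA",(175.5,142.5),.096),("yB",(227,121.5),.096)): print(n,at(w,*a,z))
E
```

```text
insert (array([0.55846309, 0.22245672, 0.38123269]), array([[-3.4, -0.6],
       [-0.4, -1.5],
       [-0.9, -0.5],
       [ 0.2, -0.5],
       [ 0.3,  1.1],
       [-0. ,  1.1],
       [ 0.4,  0.1],
       [ 0.9, -0.4],
       [ 0.6,  6.1]]))
red [0.44106973 0.39863585 0.106     ]
yA [0.52922041 0.41417632 0.096     ]
yB [0.58043943 0.35899286 0.096     ]
```

```bash

python3 -m pendant '[[-0.0017,0.0015,0.035,0,0],[0,0,0.035,0,0],[0,0,0.035,0,0],[0,0,0.035,0,0],[0,0,0.035,0,0],[0,0,0.035,0,0],[0,0,0.035,0,0],[0,0,0.0325,0,0]]'
python3 -m pendant '[[0,0,0,0,255],[0,0,0,0,255],[0,0,0,0,255],[0,0,0,0,255],[0,0,0,0,255],[0,0,0,0,255],[0,0,0,0,255],[0,0,0,0,255]]' 50
python3 -m pendant '[[0,0,0,0,255],[0,0,0,0,255],[0,0,0,0,255],[0,0,0,0,255],[0,0,-0.01,0,255],[0,0,-0.015,0,255],[0,0,-0.02,0,255],[0,0,-0.02,0,255]]'
python3 -m pendant '[[0,0,-0.02,0,255],[0,0,-0.02,0,255],[0,0,-0.02,0,255],[0,0,-0.02,0,255],[0,0,-0.02,0,255],[0,0,-0.02,0,255],[0,0,-0.02,0,255],[0,0,-0.02,0,255]]'
python3 - <<'E'
from h import *
to(.5388+.03*.970,-.1497+.03*.24,.24,.242); im=grab("wrist","pics/w1.png")
E
```

```text
time: 4.82
tcp_pos: [0.5581, 0.2223, 0.0437]
ee_rot: [-3.141, 0.001, 0.385]
force: [0.9, 1.0, -1.0]
width: 0.0913
finger_force: 0.0
time: 5.48
tcp_pos: [0.559, 0.2228, 0.0465]
ee_rot: [-3.141, -0.001, 0.383]
force: [-0.3, 2.0, 2.9]
width: 0.041
finger_force: 1.9
time: 6.15
tcp_pos: [0.5581, 0.2222, 0.111]
ee_rot: [3.141, 0.002, 0.383]
force: [-0.3, -0.8, 1.0]
width: 0.0004
finger_force: 0.0
time: 6.82
tcp_pos: [0.5583, 0.2222, 0.2717]
ee_rot: [3.141, 0.001, 0.383]
force: [0.3, -0.3, 0.4]
width: 0.0006
finger_force: 0.0
t6.8 tcp [0.5583 0.2222 0.2717] yaw 0.383 shift [-0.1273  0.3419  0.0319] turn units 1.62 F [ 0.3 -0.3  0.4] w 0.0006
```

View pics/w1.png

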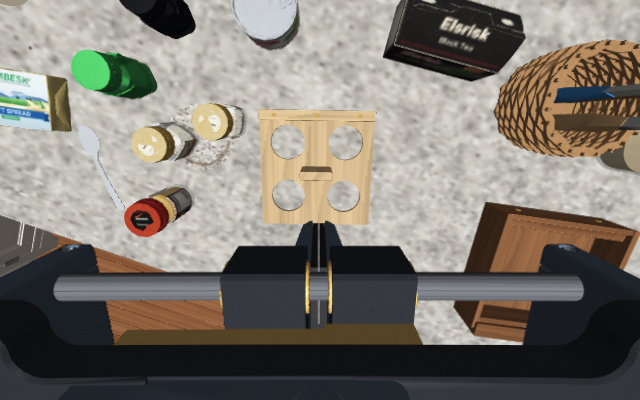

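```bash
python3 - <<'E'
from h import *
w=load("wrist"); a=w["color"][:,:,::-1]
cv2.imwrite("pics/c4.png",cv2.resize(a[100:240,245:390],(580,560),interpolation=cv2.INTER_CUBIC))
E
```

```text
(no output)
```

View pics/c4.png

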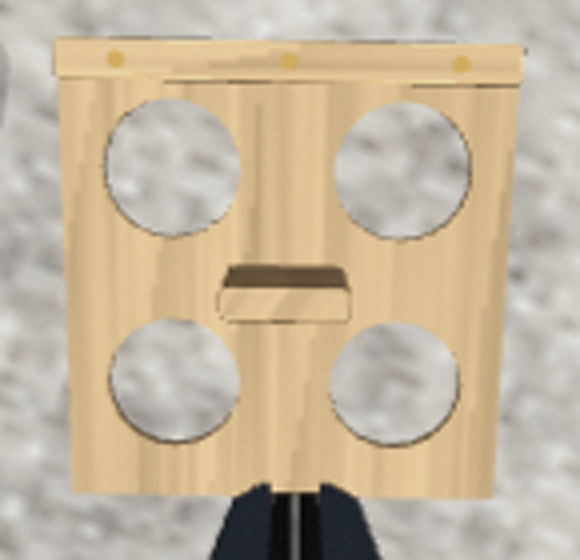

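```bash
python3 - <<'E'
from h import *
w=load("wrist"); c=lambda X,Y:np.array([245+(X+.5)/4-.5,100+(Y+.5)/4-.5])
o=[(w,c(73,493),(-.085,.082,.004)),(w,c(494,498),(-.085,-.082,.004)),(w,c(53,38),(.085,.082,.015)),(w,c(523,46),(.085,-.082,.015)),
(w,c(172,168),(.04,.042,.006)),(w,c(403,171),(.04,-.042,.006)),(w,c(175,381),(-.04,.042,.006)),(w,c(395,384),(-.04,-.042,.006))]
p,r=fit(o,[.5,.2,.2]); print(p,r)
print(at(w,*c(284,305),.057), proj(w,(p[0],p[1],.057)),c(284,305))
print(ray(w,320,200)); print("tool tip px",proj(w,(.5583,.2222,.2717-.025)))
E
```

```text
[0.55753249 0.22338152 0.36929279] [[ 0.5 -0.5]
 [-0.5 -0.4]
 [-0.4 -0.2]
 [ 0.6 -0.5]
 [-0.1  0.4]
 [-0.   0.4]
 [-0.1  0.4]
 [-0.   0.4]]
[0.55772397 0.22384005 0.057     ] [315.89187881 176.13396522] [315.625 175.875]
(array([0.62923518, 0.24894092, 0.45387622]), array([-0.24334834, -0.10437905, -0.96436026]))
tool tip px [315.87598852 225.12258237]
```

```bash

python3 -m pendant '[[0,0,0,0.15,0],[0,-0.0015,0,0,0],[0,0,0.035,0,0],[0,0,0.035,0,0],[0,0,0.035,0,0],[0,0,0.035,0,0],[0,0,0.035,0,0],[0,0,0.035,0,0]]' 50
python3 -m pendant '[[0,0,0.02,0,0],[0,0,0.002,0,0],[0,0,0,0,0],[0,0,0,0,140],[0,0,0,0,140],[0,0,0,0,140],[0,0,0,0,140],[0,0,0,0,140]]'
python3 -m pendant '[[0,0,0,0,140],[0,0,0,0,140],[0,0,0,0,140],[0,0,0,0,140],[0,0,0,0,140],[0,0,0,0,140],[0,0,0,0,140],[0,0,0,0,140]]'
python3 -m pendant '[[0,0,0,0,160],[0,0,0,0,160],[0,0,0,0,160],[0,0,0,0,160],[0,0,0,0,160],[0,0,0,0,160],[0,0,0,0,160],[0,0,0,0,160]]'

```

```text
time: 7.53
tcp_pos: [0.5564, 0.2234, 0.0575]
ee_rot: [-3.142, 0.003, 0.37]
force: [0.2, 0.4, -0.1]
width: 0.0509
finger_force: 0.0
time: 8.2
tcp_pos: [0.5587, 0.2245, 0.0398]
ee_rot: [-3.141, -0.002, 0.37]
force: [1.5, -0.9, 3.5]
width: 0.0437
finger_force: 21.9
time: 8.87
tcp_pos: [0.5587, 0.2244, 0.0398]
ee_rot: [-3.141, -0.002, 0.37]
force: [-0.6, 1.5, 6.0]
width: 0.0427
finger_force: 50.0
time: 9.53
tcp_pos: [0.5587, 0.2244, 0.0398]
ee_rot: [-3.141, -0.002, 0.37]
force: [-1.7, 0.6, 6.2]
width: 0.0426
finger_force: 50.0
```

```bash

python3 -m pendant '[[0,0,-0.003,0,160],[0,0,-0.003,0,160],[0,0,-0.003,0,160],[0,0,-0.003,0,160],[0,0,-0.003,0,160],[0,0,-0.003,0,160],[0,0,-0.003,0,160],[0,0,-0.003,0,160]]'
python3 -m pendant '[[0,0,-0.005,0,160],[0,0,-0.005,0,160],[0,0,-0.005,0,160],[0,0,-0.005,0,160],[0,0,-0.005,0,160],[0,0,-0.005,0,160],[0,0,-0.005,0,160],[0,0,0,0,160]]'
python3 - <<'E'
from h import *
to(.5388+.03*.970,-.1497+.03*.24,.24,.242); im=grab("wrist","pics/w2.png"); im=grab("scene","pics/s2.png")
a=cv2.imread("pics/w2.png"); b=cv2.imread("pics/s2.png")[100:300,180:440]
cv2.imwrite("pics/c5.png",np.vstack([a[:250,100:620],cv2.resize(b,(455,350))[:,:455] if 0 else cv2.copyMakeBorder(cv2.resize(b,(455,350)),0,0,0,65,cv2.BORDER_CONSTANT)]))
E
```

```text
time: 10.2
tcp_pos: [0.5582, 0.224, 0.0629]
ee_rot: [-3.142, 0.0, 0.37]
force: [-0.3, -0.3, -3.1]
width: 0.0423
finger_force: 50.0
time: 10.87
tcp_pos: [0.5589, 0.2242, 0.099]
ee_rot: [-3.142, -0.002, 0.37]
force: [0.2, 0.5, -1.7]
width: 0.0425
finger_force: 50.0
t10.9 tcp [0.5589 0.2242 0.099 ] yaw 0.370 shift [-0.1239  0.3452 -0.1413] turn units 1.47 F [ 0.2  0.5 -1.7] w 0.0425
```

View pics/c5.png

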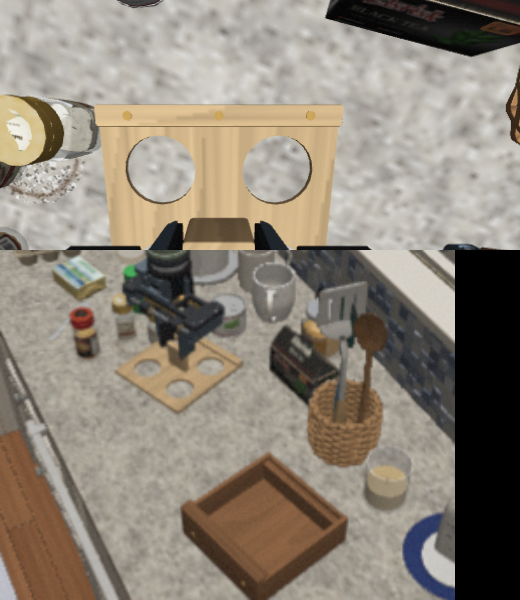

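```bash

python3 -m pendant '[[-0.005,0.009,-0.0125,0,160],[-0.01,0.018,-0.025,0,160],[-0.0115,0.019,-0.025,0,160],[-0.0115,0.019,-0.025,0,160],[-0.0115,0.019,-0.025,0,160],[-0.0115,0.019,-0.025,0,160],[-0.0115,0.019,-0.025,0,160],[-0.0115,0.019,-0.025,0,160]]'
python3 -m pendant '[[-0.005,0.009,-0.0125,0,160],[0,0,0,0.5,160],[0,0,0,0.5,160],[0,0,0,0.47,160],[0,0,0,0,160],[0,0,0,0,160],[0,0,0,0,160],[0,0,0,0,160]]'
python3 - <<'E'
from h import *
to(.5388+.03*.970,-.1497+.03*.24,.24,.242); im=grab("wrist","pics/w3.png")
# tilt fit in w2 image
w=load("wrist")
def fitwrap():pass
E
```

```text
time: 11.63
tcp_pos: [0.5297, 0.0603, 0.287]
ee_rot: [3.141, 0.0, 0.37]
force: [-0.2, 0.3, -2.1]
width: 0.0424
finger_force: 50.0
time: 12.3
tcp_pos: [0.5293, 0.0518, 0.2977]
ee_rot: [-3.142, 0.0, 0.242]
force: [-0.6, 0.1, -2.3]
width: 0.0426
finger_force: 50.0
t12.3 tcp [0.5293 0.0518 0.2977] yaw 0.242 shift [-0.0091  0.1979  0.0577] turn units 0.00 F [-0.6  0.1 -2.3] w 0.0426
```

View pics/w3.png

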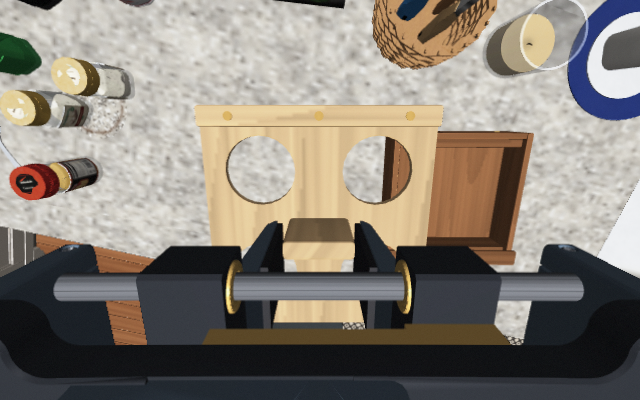

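```bash
python3 - <<'E'
from h import *
w=load("wrist"); g=w["color"].astype(int)
for r in(150,170,190,210,230): print(r,[tuple(g[r,c]) [0] for c in range(500,540)])
for c in(455,475,495): print(c,[g[r,c][0] for r in range(122,142)],[g[r,c][0] for r in range(228,270)])
print([g[170,c][0] for c in range(378,412)],[g[190,c][0] for c in range(378,412)])
E
```

```text
150 [np.int64(155), np.int64(156), np.int64(145), np.int64(103), np.int64(53), np.int64(52), np.int64(49), np.int64(49), np.int64(48), np.int64(51), np.int64(52), np.int64(50), np.int64(49), np.int64(47), np.int64(48), np.int64(51), np.int64(53), np.int64(55), np.int64(55), np.int64(57), np.int64(53), np.int64(54), np.int64(53), np.int64(54), np.int64(63), np.int64(121), np.int64(158), np.int64(157), np.int64(158), np.int64(161), np.int64(166), np.int64(199), np.int64(195), np.int64(192), np.int64(189), np.int64(190), np.int64(197), np.int64(204), np.int64(213), np.int64(218)]
170 [np.int64(78), np.int64(49), np.int64(51), np.int64(49), np.int64(50), np.int64(49), np.int64(52), np.int64(51), np.int64(48), np.int64(47), np.int64(51), np.int64(54), np.int64(55), np.int64(55), np.int64(57), np.int64(55), np.int64(54), np.int64(54), np.int64(52), np.int64(53), np.int64(60), np.int64(98), np.int64(160), np.int64(158), np.int64(157), np.int64(158), np.int64(166), np.int64(195), np.int64(208), np.int64(214), np.int64(214), np.int64(212), np.int64(209), np.int64(206), np.int64(199), np.int64
[... 4861 characters left out ...]
64(117), np.int64(148), np.int64(153), np.int64(153), np.int64(156), np.int64(154), np.int64(152), np.int64(152), np.int64(152), np.int64(158), np.int64(156), np.int64(133), np.int64(74), np.int64(90)] [np.int64(196), np.int64(195), np.int64(197), np.int64(189), np.int64(115), np.int64(58), np.int64(50), np.int64(48), np.int64(52), np.int64(54), np.int64(55), np.int64(54), np.int64(55), np.int64(91), np.int64(153), np.int64(154), np.int64(154), np.int64(162), np.int64(183), np.int64(149), np.int64(153), np.int64(153), np.int64(137), np.int64(90), np.int64(90), np.int64(99), np.int64(169), np.int64(224), np.int64(225), np.int64(225), np.int64(223), np.int64(222), np.int64(220), np.int64(218)]
```

```bash
cat >> h.py <<'E'
def fitlines(obs,x0):
    # obs (im,u,v,z,axis,val)
    P=[(at(im,u,v,z),k,val) for im,u,v,z,k,val in obs]
    def r(p):
        R=np.array([[np.cos(p[2]),np.sin(p[2])],[-np.sin(p[2]),np.cos(p[2])]])
        return [1000*((R@(q[:2]-p[:2]))[k]-val) for q,k,val in P]
    q=least_squares(r,x0,loss='soft_l1'); return q.x,np.round(r(q.x),1)
E
python3 - <<'E'
from h import *
w=load("wrist")
o=[(w,u,v,.062,1,-.093) for u,v in((530.7,150),(526.6,170),(522.5,190),(518.6,210))]+[(w,u,v,.062,1,-.085) for u,v in((524.7,150),(521,170),(517,190),(513,210))]
o+=[(w,392.2,170,.062,1,.093),(w,391,190,.062,1,.093)]
o+=[(w,u,131,.060,0,.095) for u in(455,475,495)]+[(w,u,138.4,.060,0,.087) for u in(455,475,495)]
o+=[(w,475,246.6,.065,0,-.073),(w,495,246.6,.065,0,-.073),(w,495,250,.073,0,-.073),(w,495,263.5,.073,0,-.095)]
p,r=fitlines(o,[.54,-.15,.24]); print(p,r)
# held insert: level check. batten / holes in tool frame
def rr(q):
    a,zz,xx=q; s=robot.read_state(); R=Ro.from_euler('z',.242); out=[]
    for uv,P in obs:
        L=Ro.from_euler('y',-a).apply(np.array(P)-[0,0,.032])+[xx,0,0]
        out.append(proj(w,R.apply(L)+s["tcp_pos"]-[0,0,zz])-uv)
    return np.concatenate(out)
obs=[((195,105),(.085,.082,.015)),((443,105.5),(.085,-.082,.015)),((259.5,170),(.04,.042,.006)),((376.5,170),(.04,-.042,.006)),((318.5,232),(0.0,0,.057))]
q=least_squares(rr,[0,.008,0],loss='soft_l1'); print("tilt,dz,dx",q.x,q.fun.round(1))
X,Y,t=p
to(X+.03*np.cos(t),Y+.03*np.sin(t),.14,t)
E
```

```text
[ 0.53982132 -0.14891205  0.24196339] [-0.3  0.   0.4  0.6 -0.2 -0.3  0.1  0.6 -0.3 -0.5  0.2  0.2  0.1 -1.6
 -1.6 -1.7  1.7  1.8  0.   0.4]
tilt,dz,dx [-0.31521424 -0.00698611  0.00885755] [ 0.2 -1.4 -7.4 -1.8 -3.3  1.2 -1.6  1.3 -3.9  0.1]
t12.3 tcp [0.5293 0.0519 0.2977] yaw 0.242 shift [-0.0079  0.1974  0.1577] turn units 0.00 F [-0.8 -0.8 -2.5] w 0.0426
```

```bash
cat >> h.py <<'E'
def held(w,tcp,yaw,obs,x0=(0,0,0,0,.008)):
    # held insert in tool: tilt a (+: plain edge down), offset x,y, yaw, dz (tcp above insert_grip)
    def rr(q,reg=True):
        a,xx,yy,dy,zz=q; out=[]
        for uv,P in obs:
            L=Ro.from_euler('zy',[dy,-a]).apply(np.array(P)-[0,0,.032]) if 0 else (Ro.from_euler('z',dy)*Ro.from_euler('y',-a)).apply(np.array(P)-[0,0,.032])+[xx,yy,0]
            out.append(proj(w,Ro.from_euler('z',yaw).apply(L)+tcp-[0,0,zz])-uv)
        return np.concatenate(out+[[(zz-.008)*500,xx*300]] )
    q=least_squares(rr,x0,loss='soft_l1'); return q.x.round(4),q.fun.round(1)
E
python3 - <<'E'
from h import *
w=load("wrist");s=robot.read_state()
obs=[((195,105),(.085,.082,.015)),((443,105.5),(.085,-.082,.015)),((259.5,170),(.04,.042,.006)),((376.5,170),(.04,-.042,.006)),((197,125),(.071,.082,.015)),((441,126),(.071,-.082,.015))]
print(held(w,s["tcp_pos"],.242,obs))
E
```

```text
(array([-0.0437, -0.0003, -0.0021, -0.0035,  0.0081]), array([-0.1, -1.4, -0.1, -0.9,  1.3,  0.2, -0. ,  0.6, -0.2,  0.5, -0.2,
        0.5,  0.1, -0.1]))
```

```bash

python3 -m pendant '[[-0.001,0.0245,0,0,160],[-0.001,0.0245,0,0,160],[-0.001,0.0245,0,0,160],[-0.001,0.0245,0,0,160],[-0.001,0.0245,0,0,160],[-0.001,0.0245,0,0,160],[-0.001,0.0245,0,0,160],[-0.001,0.0245,0,0,160]]' 50
python3 -m pendant '[[0,0,0.02,0,160],[0,0,0.02,0,160],[0,0,0.02,0,160],[0,0,0.02,0,160],[0,0,0.02,0,160],[0,0,0.02,0,160],[0,0,0.02,0,160],[0,0,0.02,0,160]]'
python3 -m pendant '[[0,0,0,0,160],[0,0,0,0,160],[0,0,0.003,0,160],[0,0,0.003,0,160],[0,0,0.003,0,160],[0,0,0.003,0,160],[0,0,0.003,0,160],[0,0,0.003,0,160]]'
python3 -m pendant '[[0,0,0.002,0,160],[0,0,0.002,0,160],[0,0,0.002,0,160],[0,0,0.002,0,160],[0,0,0.002,0,160],[0,0,0.002,0,160],[0,0,0.002,0,160],[0,0,0.002,0,160]]'
python3 - <<'E'
from h import *
X,Y,t=.5398,-.1489,.242
s=robot.read_state(); d=s["tcp_pos"][:2]-[X,Y]; print("local",d@[np.cos(t),np.sin(t)],d@[-np.sin(t),np.cos(t)]); to(X,Y,.14,t)
E
```

```text
time: 13.02
tcp_pos: [0.5687, -0.1414, 0.2976]
ee_rot: [-3.141, 0.0, 0.242]
force: [1.3, 0.0, -1.2]
width: 0.0428
finger_force: 50.0
time: 13.68
tcp_pos: [0.5686, -0.1402, 0.1367]
ee_rot: [3.142, -0.0, 0.242]
force: [-0.4, 0.4, -2.3]
width: 0.0422
finger_force: 50.0
time: 14.35
tcp_pos: [0.5687, -0.1403, 0.1196]
ee_rot: [3.141, -0.0, 0.242]
force: [-0.2, -1.5, -3.0]
width: 0.0426
finger_force: 50.0
time: 15.02
tcp_pos: [0.5686, -0.1403, 0.1034]
ee_rot: [-3.141, -0.0, 0.242]
force: [-0.4, -0.3, -2.0]
width: 0.0425
finger_force: 50.0
local 0.030021140015443946 0.0014766925830733651
t15.0 tcp [ 0.5686 -0.1403  0.1034] yaw 0.242 shift [-0.03    0.0015 -0.0366] turn units -0.00 F [-0.4 -0.3 -2. ] w 0.0425
```

Now press down 16 mm to tilt it over the +x wall.

```bash

python3 -m pendant '[[0,0,0.001,0,160],[0,0,0.001,0,160],[0,0,0.001,0,160],[0,0,0.001,0,160],[0,0,0.001,0,160],[0,0,0.001,0,160],[0,0,0.001,0,160],[0,0,0.001,0,160]]'
python3 -m pendant '[[0,0,0.001,0,160],[0,0,0.001,0,160],[0,0,0.001,0,160],[0,0,0.001,0,160],[0,0,0.001,0,160],[0,0,0.001,0,160],[0,0,0.001,0,160],[0,0,0.001,0,160]]'
python3 -m pendant '[[0,0,0,0,160],[0,0,0,0,160],[0,0,0,0,160],[0,0,0,0,160],[0,0,0,0,160],[0,0,0,0,160],[0,0,0,0,160],[0,0,0,0,160]]'
python3 - <<'E'
from h import *
im=grab("wrist","pics/w4.png"); im=grab("scene","pics/s4.png")
a=cv2.imread("pics/w4.png"); b=cv2.imread("pics/s4.png")[160:320,230:430]
cv2.imwrite("pics/c6.png",np.vstack([a[:270,100:540],cv2.copyMakeBorder(cv2.resize(b,(400,320),interpolation=cv2.INTER_CUBIC),0,0,0,40,cv2.BORDER_CONSTANT)]))
E
```

```text
time: 15.68
tcp_pos: [0.5685, -0.1404, 0.0961]
ee_rot: [3.141, 0.0, 0.242]
force: [-2.8, -1.0, 3.6]
width: 0.0424
finger_force: 50.0
time: 16.35
tcp_pos: [0.5663, -0.141, 0.0884]
ee_rot: [-3.142, 0.004, 0.242]
force: [-8.4, -2.6, 9.8]
width: 0.0428
finger_force: 50.0
time: 17.02
tcp_pos: [0.5663, -0.1409, 0.0883]
ee_rot: [-3.141, 0.004, 0.242]
force: [-8.8, -2.0, 9.3]
width: 0.0423
finger_force: 50.0
```

View pics/c6.png

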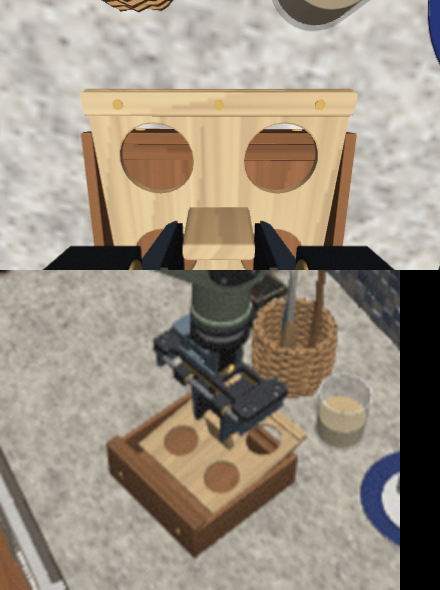

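```bash
python3 - <<'E'
from h import *
w=load("wrist");s=robot.read_state()
obs=[((183,90.5),(.085,.082,.015)),((458,90.5),(.085,-.082,.015)),((256.5,158),(.04,.042,.006)),((380.5,158),(.04,-.042,.006))]
q,r=held(w,s["tcp_pos"],.242,obs,(.2,0,0,0,.008)); print(q,r)
a=q[0]; print("edge rel tcp x,z", -.085*np.cos(a)+.032*np.sin(a)+q[1], -.085*np.sin(a)-.032*np.cos(a)-q[4])
E
```

```text
[ 0.1764  0.0043 -0.0029 -0.0012  0.0088] [-0.7 -0.4 -0.3 -0.1  2.3  0.3  0.1  0.5  0.4  1.3]
edge rel tcp x,z -0.07376538424011003 -0.05521977793402273
```

```bash

python3 -m pendant '[[0,0,-0.003,0,160],[0,0,-0.003,0,160],[0,0,-0.003,0,160],[0,0,-0.003,0,160],[0,0,-0.003,0,160],[0,0,-0.003,0,160],[0,0,-0.0042,0,160],[0,0,0,0,160]]'
python3 -m pendant '[[0,0,0,0,160],[0,0,0,0,160],[-0.003,0,0,0,160],[-0.003,0,0,0,160],[-0.003,0,0,0,160],[-0.003,0,0,0,160],[0,0,0,0,160],[0,0,0,0,160]]'
python3 - <<'E'
from h import *
X,Y,t=.5398,-.1489,.242
s=robot.read_state(); d=s["tcp_pos"][:2]-[X,Y]; print("local",d@[np.cos(t),np.sin(t)],d@[-np.sin(t),np.cos(t)],s["tcp_pos"][2])
w=grab("wrist","pics/w5.png"); g=w["color"]
# batten outer edge rows / corners: wood colour mask
hsv=cv2.cvtColor(g,cv2.COLOR_RGB2HSV); m=((hsv[...,0]>12)&(hsv[...,0]<24)&(hsv[...,1]>60)&(hsv[...,1]<140)&(hsv[...,2]>170)).astype(np.uint8)
m=cv2.morphologyEx(m,cv2.MORPH_OPEN,np.ones((3,3)))
n,l,st,c=cv2.connectedComponentsWithStats(m[:240]); k=1+np.argmax(st[1:,4]); print(st[k])
M=(l==k)
for r in range(st[k][1],st[k][1]+40,3):
    cc=np.flatnonzero(M[r]); print(r,cc.min() if len(cc) else None,cc.max() if len(cc) else None)
E
```

```text
time: 17.78
tcp_pos: [0.5692, -0.1404, 0.1107]
ee_rot: [3.141, -0.001, 0.242]
force: [0.1, -1.3, -2.4]
width: 0.0427
finger_force: 50.0
time: 18.45
tcp_pos: [0.5567, -0.1432, 0.1099]
ee_rot: [-3.142, -0.0, 0.241]
force: [-0.1, -0.6, -2.4]
width: 0.0429
finger_force: 50.0
local 0.017801871101505842 0.0014445871190970916 0.10990323139643908
[  195   122   248   118 17037]
122 195 442
125 195 442
128 195 441
131 196 441
134 196 440
137 197 440
140 197 439
143 197 439
146 198 438
149 198 438
152 199 438
155 199 437
158 200 437
161 200 436
```

```bash
python3 - <<'E'
from h import *
for n in("w3","w4","w5"):
    g=cv2.imread(f"pics/{n}.png").astype(int)
    print(n,"col225",[tuple(g[r,225]) for r in range(84,140,3)][::1] if 0 else [(r,g[r,225,2]-g[r,225,0]) for r in range(80,140,3)])
    for r in (96,104,112,118,124): 
        d=g[r,:,2]-g[r,:,0]; print(r,[int(c) for c in np.flatnonzero((d[:-1]>45)!=(d[1:]>45))][:14])
E
```

```text
w3 col225 [(80, np.int64(11)), (83, np.int64(12)), (86, np.int64(13)), (89, np.int64(8)), (92, np.int64(10)), (95, np.int64(12)), (98, np.int64(11)), (101, np.int64(11)), (104, np.int64(19)), (107, np.int64(72)), (110, np.int64(75)), (113, np.int64(118)), (116, np.int64(118)), (119, np.int64(114)), (122, np.int64(69)), (125, np.int64(78)), (128, np.int64(71)), (131, np.int64(72)), (134, np.int64(72)), (137, np.int64(70))]
96 [1, 41]
104 [47]
112 [1, 8, 22, 36, 38, 44, 45, 48, 194, 442]
118 [6, 16, 21, 34, 40, 41, 42, 48, 194, 441]
124 [15, 28, 195, 441]
w4 col225 [(80, np.int64(6)), (83, np.int64(8)), (86, np.int64(8)), (89, np.int64(68)), (92, np.int64(76)), (95, np.int64(72)), (98, np.int64(71)), (101, np.int64(72)), (104, np.int64(73)), (107, np.int64(74)), (110, np.int64(71)), (113, np.int64(69)), (116, np.int64(73)), (119, np.int64(73)), (122, np.int64(74)), (125, np.int64(72)), (128, np.int64(73)), (131, np.int64(73)), (134, np.int64(79)), (137, np.int64(67))]
96 [179, 456]
104 [181, 455]
112 [183, 453]
118 [188, 448]
124 [189, 243, 261, 375, 392, 446]
w5 col225 [(80, np.int64(9)), (83, np.int64(7)), (86, np.int64(7)), (89, np.int64(8)), (92, np.int64(9)), (95, np.int64(12)), (98, np.int64(63)), (101, np.int64(74)), (104, np.int64(74)), (107, np.int64(107)), (110, np.int64(113)), (113, np.int64(111)), (116, np.int64(74)), (119, np.int64(76)), (122, np.int64(72)), (125, np.int64(73)), (128, np.int64(71)), (131, np.int64(71)), (134, np.int64(72)), (137, np.int64(71))]
96 []
104 [187, 448]
112 [189, 447]
118 [190, 446]
124 [192, 444]
```

```bash
cat >> h.py <<'E'
def tilt(fn):
    w=grab("wrist",fn); s=robot.read_state(); g=cv2.imread(fn).astype(int); d=(g[...,2]-g[...,0])>45
    rows=[]
    for c in (215,240,265,375,400,425):
        k=np.convolve(d[:,c],np.ones(6),'valid'); rows.append(np.flatnonzero(k[60:]==6)[0]+60)
    r0=float(np.median(rows)); r=int(r0)+6
    cc=np.flatnonzero(d[r,150:490])+150; sl=.18
    L,R=cc.min()-1.0,cc.max()+1.0
    obs=[((L,r0),(.085,.082,.015)),((R,r0),(.085,-.082,.015))]
    q,f=held(w,s["tcp_pos"],s["ee_rot"][2],obs,(.1,0,0,0,.008)); a=q[0]
    print("rows",rows,L,R,"held",q,f, "edge rel tcp", round(-.085*np.cos(a)+.032*np.sin(a)+q[1],4), round(-.085*np.sin(a)-.032*np.cos(a)-q[4],4))
    X,Y,t=.5398,-.1489,.242; e=s["tcp_pos"][:2]-[X,Y]; print("t",s["time"],"local",e@[np.cos(t),np.sin(t)],e@[-np.sin(t),np.cos(t)],s["tcp_pos"][2],"F",s["force"].round(1))
E
python3 -c "
from h import *
tilt('pics/w6.png')"
python3 -m pendant '[[0,0,0,0,160],[0,0,0,0,160],[0,0,0,0,160],[0,0,0,0,160],[0,0,0,0,160],[0,0,0,0,160],[0,0,0,0,160],[0,0,0,0,160]]' 60
python3 -m pendant '[[0,0,0,0,160],[0,0,0,0,160],[0,0,0,0,160],[0,0,0,0,160],[0,0,0,0,160],[0,0,0,0,160],[0,0,0,0,160],[0,0,0,0,160]]' 60
python3 -c "
from h import *
tilt('pics/w7.png')"
```

```text
rows [np.int64(98), np.int64(98), np.int64(98), np.int64(98), np.int64(98), np.int64(98)] 188.0 449.0 held [ 0.0664  0.0011 -0.0021 -0.0002  0.0081] [-0.   0.   0.   0.   0.   0.3] edge rel tcp -0.0816 -0.0457
t 18.55 local 0.018117278160089945 0.0014153771430679481 0.10991270309539594 F [-0.2 -0.7 -2. ]
time: 19.22
tcp_pos: [0.557, -0.1431, 0.1098]
ee_rot: [-3.142, -0.0, 0.242]
force: [-0.5, -0.3, -3.3]
width: 0.0424
finger_force: 60.0
time: 19.88
tcp_pos: [0.5569, -0.1432, 0.1098]
ee_rot: [-3.142, -0.0, 0.242]
force: [0.4, -0.4, -1.8]
width: 0.0424
finger_force: 60.0
rows [np.int64(98), np.int64(98), np.int64(98), np.int64(98), np.int64(98), np.int64(98)] 188.0 449.0 held [ 0.0659  0.0013 -0.002  -0.0001  0.0081] [-0.   0.   0.   0.   0.   0.4] edge rel tcp -0.0814 -0.0456
t 19.9333 local 0.018010652829006383 0.0014746335750938087 0.109840116040971 F [-0.   0.6 -2. ]
```

```bash

python3 -m pendant '[[0.004,0,0,0,160],[0.004,0,0,0,160],[0.004,0,0,0,160],[0,0,0.003,0,160],[0,0,0.003,0,160],[0,0,0.002,0,160],[0,0,0,0,160],[0,0,0,0,160]]' 25
python3 -m pendant '[[0,0,0.002,0,160],[0,0,0.002,0,160],[0,0,0.002,0,160],[0,0,0.002,0,160],[0,0,0.002,0,160],[0,0,0.002,0,160],[0,0,0.002,0,160],[0,0,0.002,0,160]]'
python3 -m pendant '[[0,0,0,0,160],[0,0,0,0,160],[0,0,0,0,160],[0,0,0,0,160],[0,0,0,0,160],[0,0,0,0,160],[0,0,0,0,160],[0,0,0,0,160]]' 60
python3 -c "
from h import *
tilt('pics/w8.png')"
python3 -m pendant '[[0,0,-0.003,0,160],[0,0,-0.003,0,160],[0,0,-0.003,0,160],[0,0,-0.003,0,160],[0,0,-0.003,0,160],[0,0,-0.003,0,160],[0,0,-0.004,0,160],[0,0,0,0,160]]'
python3 -m pendant '[[0,0,0,0,160],[0,0,0,0,160],[0,0,0,0,160],[0,0,0,0,160],[0,0,0,0,160],[0,0,0,0,160],[0,0,0,0,160],[0,0,0,0,160]]'
python3 -c "
from h import *
tilt('pics/w9.png')"
```

```text
time: 20.6
tcp_pos: [0.5683, -0.1403, 0.1015]
ee_rot: [-3.141, 0.001, 0.242]
force: [-0.8, -0.0, -1.7]
width: 0.0433
finger_force: 25.0
time: 21.27
tcp_pos: [0.5674, -0.1406, 0.0861]
ee_rot: [-3.141, 0.002, 0.242]
force: [-6.1, -1.1, 4.8]
width: 0.0434
finger_force: 25.0
time: 21.93
tcp_pos: [0.5675, -0.1406, 0.0862]
ee_rot: [-3.142, 0.002, 0.242]
force: [-4.7, -1.5, 3.4]
width: 0.0427
finger_force: 60.0
rows [np.int64(86), np.int64(86), np.int64(86), np.int64(86), np.int64(86), np.int64(86)] 176.0 461.0 held [ 2.361e-01  6.200e-03 -2.000e-03 -1.000e-04  8.000e-03] [-0.   0.1  0.   0.1 -0.   1.9] edge rel tcp -0.069 -0.059
t 21.9833 local 0.028876733514168636 0.0014616436784053255 0.08613263201812735 F [-4.5 -0.9  4.5]
time: 22.65
tcp_pos: [0.5692, -0.1404, 0.1088]
ee_rot: [3.141, -0.002, 0.242]
force: [0.7, -0.0, -2.8]
width: 0.0424
finger_force: 60.0
time: 23.32
tcp_pos: [0.5686, -0.1402, 0.1078]
ee_rot: [-3.141, 0.0, 0.242]
force: [-0.5, -0.0, -1.8]
width: 0.0426
finger_force: 60.0
rows [np.int64(91), np.int64(91), np.int64(91), np.int64(91), np.int64(91), np.int64(91)] 181.0 456.0 held [ 1.707e-01  3.900e-03 -2.000e-03 -1.000e-04  8.000e-03] [-0.   0.1  0.   0.1  0.   1.2] edge rel tcp -0.0744 -0.054
t 23.3667 local 0.030015166395227468 0.0014865352189893932 0.10777615969268864 F [ 0.5 -0.6 -2.5]
```

```bash

python3 -m pendant '[[-0.004,0,0,0,160],[-0.004,0,0,0,160],[-0.004,0,0,0,160],[-0.004,0,0,0,160],[-0.004,0,0,0,160],[-0.004,0,0,0,160],[0,0,0,0,160],[0,0,0,0,160]]'
python3 -m pendant '[[-0.002,0,0,0,160],[-0.002,0,0,0,160],[-0.002,0,0,0,160],[-0.002,0,0,0,160],[-0.002,0,0,0,160],[-0.002,0,0,0,160],[0,0,0,0,160],[0,0,0,0,160]]'
python3 -c "
from h import *
tilt('pics/w10.png'); grab('scene','pics/s10.png')
b=cv2.imread('pics/s10.png')[200:320,250:410]; cv2.imwrite('pics/c7.png',cv2.resize(b,(800,600),interpolation=cv2.INTER_CUBIC))"
```

```text
time: 24.03
tcp_pos: [0.5451, -0.1461, 0.1079]
ee_rot: [-3.142, -0.0, 0.241]
force: [-0.1, 0.1, -3.2]
width: 0.042
finger_force: 60.0
time: 24.7
tcp_pos: [0.5336, -0.1489, 0.1079]
ee_rot: [-3.142, -0.0, 0.242]
force: [-0.5, -0.7, -2.2]
width: 0.0425
finger_force: 60.0
rows [np.int64(83), np.int64(83), np.int64(83), np.int64(83), np.int64(83), np.int64(83)] 187.0 450.0 held [ 0.0555  0.0101 -0.002  -0.0002  0.0082] [-0.1  0.1  0.1  0.1  0.1  3. ] edge rel tcp -0.073 -0.0449
t 24.75 local -0.00590364224277549 0.0014431915559012618 0.1078784067165942 F [-0.5  0.7 -2.3]
```

```bash

python3 -m pendant '[[-0.001,0,0,0,160],[-0.001,0,0,0,160],[-0.001,0,0,0,160],[0,0,0,0,160],[0,0,0,0,160],[0,0,0,0,160],[0,0,0,0,160],[0,0,0,0,160]]'
python3 -m pendant '[[0,0,0.001,0,160],[0,0,0.001,0,160],[0,0,0.001,0,160],[0,0,0,0,160],[0,0,0,0,160],[0,0,0,0,160],[0,0,0,0,160],[0,0,0,0,160]]'

```

```text
time: 25.47
tcp_pos: [0.5308, -0.1496, 0.1078]
ee_rot: [-3.141, -0.0, 0.242]
force: [0.1, 0.4, -1.8]
width: 0.0424
finger_force: 60.0
time: 26.13
tcp_pos: [0.5308, -0.1496, 0.1049]
ee_rot: [3.142, -0.0, 0.242]
force: [0.2, -1.1, -1.3]
width: 0.0425
finger_force: 60.0
```

View pics/c7.png

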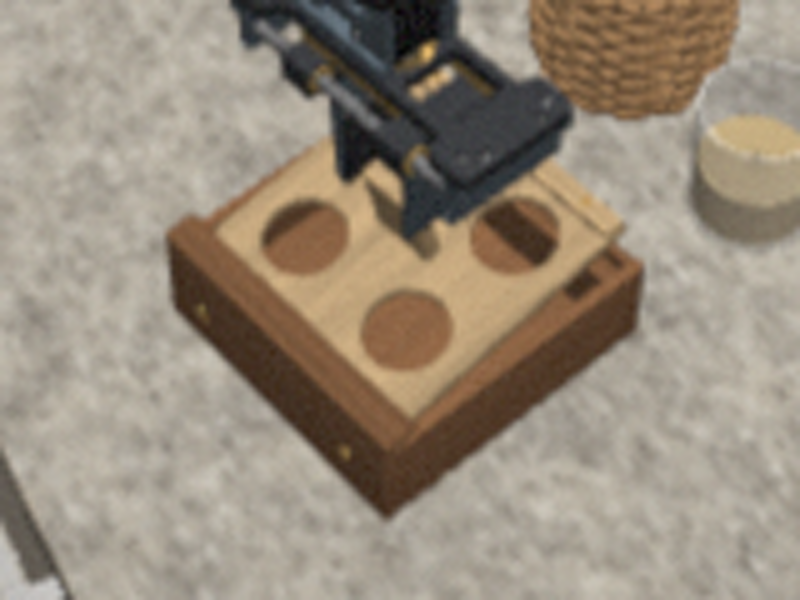

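```bash

python3 -m pendant '[[0,0,0,0,160],[0.001,0,0.0016,0,160],[0.001,0,0.0016,0,160],[0.001,0,0.0016,0,160],[0.001,0,0.0016,0,160],[0.001,0,0.0016,0,160],[0.001,0,0.0016,0,160],[0.001,0,0.0016,0,160]]' 12
python3 -m pendant '[[0.001,0,0.0012,0,160],[0,0,0,0,160],[0,0,0,0,160],[0,0,0,0,160],[0,0,0,0,160],[0,0,0,0,160],[0,0,0,0,160],[0,0,0,0,160]]'
python3 -c "
from h import *
tilt('pics/w11.png')"
```

```text
time: 26.8
tcp_pos: [0.5377, -0.1479, 0.0934]
ee_rot: [-3.141, -0.0, 0.242]
force: [1.1, -0.1, -0.9]
width: 0.0438
finger_force: 12.0
time: 27.47
tcp_pos: [0.5384, -0.1477, 0.0925]
ee_rot: [-3.142, -0.0, 0.242]
force: [-0.6, 0.4, -1.7]
width: 0.0436
finger_force: 12.0
rows [np.int64(88), np.int64(88), np.int64(88), np.int64(89), np.int64(89), np.int64(89)] 178.0 459.0 held [ 2.128e-01  5.000e-03 -2.100e-03 -1.000e-04  8.000e-03] [-0.   0.1  0.   0.1 -0.   1.5] edge rel tcp -0.0713 -0.0572
t 27.5167 local -0.0010021727344588127 0.001506424186753158 0.0924503599288347 F [ 0.2  1.3 -2.5]
```

```bash
sed -i 's/d=(g\[...,2\]-g\[...,0\])>45/d=((g[...,2]-g[...,0])>45)\&(g[...,1]>G)/; s/def tilt(fn)/def tilt(fn,G=140)/' h.py; python3 - <<'E'
from h import *
g=cv2.imread("pics/w11.png")
print([tuple(int(x) for x in g[r,240]) for r in range(80,130,3)])
print([tuple(int(x) for x in g[112,c]) for c in range(170,200,2)])
tilt("pics/w12.png")
E
```

```text
[(193, 199, 201), (193, 199, 202), (211, 216, 217), (67, 101, 148), (69, 103, 151), (66, 101, 150), (67, 103, 154), (50, 76, 112), (69, 101, 143), (159, 207, 232), (163, 211, 234), (161, 208, 232), (157, 204, 229), (157, 204, 230), (162, 209, 233), (144, 194, 224), (163, 209, 232)]
[(213, 217, 218), (207, 212, 214), (202, 207, 208), (197, 203, 205), (194, 201, 203), (173, 185, 195), (71, 107, 158), (71, 107, 157), (73, 109, 160), (73, 110, 160), (73, 111, 162), (40, 59, 90), (163, 208, 232), (161, 207, 231), (160, 207, 232)]
rows [np.int64(105), np.int64(105), np.int64(105), np.int64(105), np.int64(105), np.int64(105)] 192.0 457.0 held [ 0.113  -0.0035 -0.0057 -0.0002  0.0079] [ 0.  -0.1 -0.  -0.1 -0.  -1. ] edge rel tcp -0.0843 -0.0493
t 27.5667 local -0.0009970833087661695 0.0014772500836993838 0.09244879061147818 F [-0.1 -0.7 -2.5]
```

```bash

python3 -m pendant '[[0,0,0,0,120],[0,0,0,0,100],[0,0,0,0,80],[0,0,0,0,60],[0,0,0,0,30],[0,0,0,0,0],[0,0,0,0,0],[0,0,0,0,0]]'
python3 -m pendant '[[0,0,-0.02,0,0],[0,0,-0.03,0,0],[0,0,-0.035,0,0],[0,0,-0.035,0,0],[0,0,-0.035,0,0],[0,0,-0.025,0,0],[0,0,0,0,0],[0,0,0,0,0]]'
python3 -c "
from h import *
w=grab('wrist','pics/w13.png'); print(robot.read_state()['tcp_pos'])
a=cv2.imread('pics/w13.png'); cv2.imwrite('pics/c8.png',cv2.resize(a[60:240,200:440],(800,600),interpolation=cv2.INTER_CUBIC))"
```

```text
time: 28.23
tcp_pos: [0.5385, -0.1477, 0.0924]
ee_rot: [-3.142, -0.0, 0.242]
force: [-0.1, -0.3, 0.0]
width: 0.0902
finger_force: 0.0
time: 28.9
tcp_pos: [0.5391, -0.1479, 0.274]
ee_rot: [3.14, -0.003, 0.242]
force: [0.1, 0.1, -0.1]
width: 0.0916
finger_force: 0.0
[ 0.53820664 -0.14766047  0.27222534]
```

View pics/c8.png

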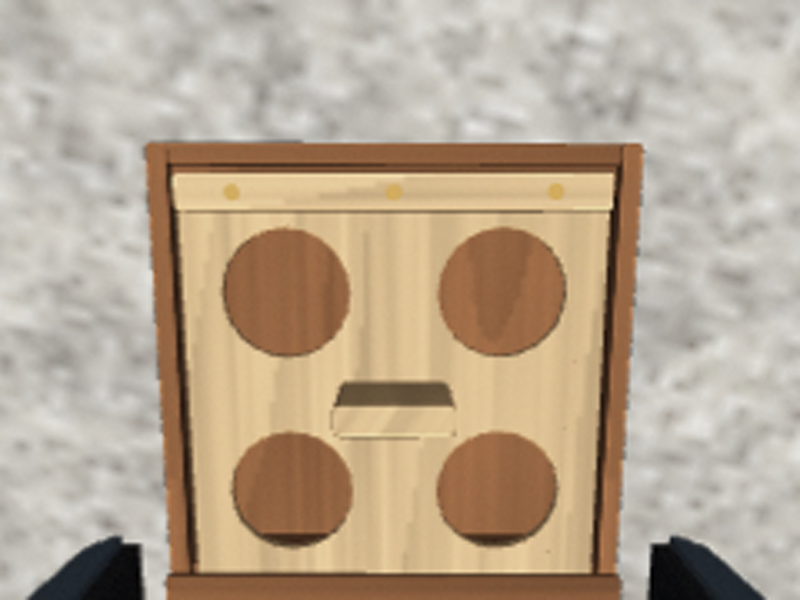

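```bash
python3 - <<'E'
from h import *
w=load("wrist"); c=lambda X,Y:np.array([200+(X+.5)*.3-.5,60+(Y+.5)*.3-.5])
o=[(w,c(287,292),(.04,.042,.058)),(w,c(503,291),(.04,-.042,.058)),(w,c(293,490),(-.04,.042,.058)),(w,c(497,489),(-.04,-.042,.058)),(w,c(172,172),(.085,.082,.067)),(w,c(615,172),(.085,-.082,.067)),(w,c(393.5,421),(0,0,.109))]
p,r=fit(o,[.54,-.15,.24]); print(p,r)
for h in((-.04,-.042),(-.04,.042),(.04,-.042),(.04,.042)): print(p[:2]+Ro.from_euler('z',p[2]).apply([*h,0])[:2])
E
python3 -m pendant '[[0.0077,-0.0333,-0.0035,0,0],[0.0077,-0.0333,-0.0035,0,0],[0.0077,-0.0333,-0.0035,0,0],[0.0077,-0.0333,-0.0035,0,0],[0.0077,-0.0333,-0.0035,0,0],[0.0077,-0.0333,-0.0035,0,0],[0.0077,-0.0333,-0.0035,0,0],[0.0077,-0.0333,-0.0035,0,0]]'
python3 -m pendant '[[0.0077,-0.0333,-0.0015,0,0],[0.0077,-0.0333,-0.0015,0,0],[0.0077,-0.0333,-0.0015,0,0],[0.0077,-0.0333,-0.0015,0,0],[0.0077,-0.0333,-0.0015,0,0],[0.0077,-0.0333,-0.0015,0,0],[0.0077,-0.0333,-0.0015,0,0],[0.0077,-0.0333,0,0,75]]'
python3 -m pendant '[[0,0,0,0,75],[0,0,0,0,75],[0,0,0,0,75],[0,0,0,0,75],[0,0,0,0,75],[0,0,0,0,75],[0,0,0,0,75],[0,0,0,0,75]]' 15
python3 -c "
from h import *
w=grab('wrist','pics/w14.png'); to(.44,.399,.3,.242)
g=w['color']; hsv=cv2.cvtColor(g,cv2.COLOR_RGB2HSV); H,S,V=cv2.split(hsv)
for n,m,z in(('red',((H<8)|(H>173))&(S>150)&(V>90),.106),('yel',(H>12)&(H<28)&(S>60)&(S<190)&(V>110),.096)):
    k=cv2.connectedComponentsWithStats(cv2.morphologyEx(m.astype(np.uint8),cv2.MORPH_OPEN,np.ones((3,3))))
    for s,c in zip(k[2][1:],k[3][1:]):
        if s[4]>150: print(n,s,c.round(1),at(w,*c,z).round(4))
"
```

```text
[ 0.53807551 -0.15012929  0.24357638] [[-0.2  0.2]
 [-0.3  0.4]
 [-0.1 -0.1]
 [-0.   0.1]
 [-0.1 -0.1]
 [ 0.4 -0.4]
 [ 0.3  0.1]]
[ 0.50938559 -0.20053652]
[ 0.48912689 -0.11901606]
[ 0.58702412 -0.18124252]
[ 0.56676543 -0.09972206]
time: 29.62
tcp_pos: [0.5334, 0.1271, 0.2984]
ee_rot: [-3.141, 0.004, 0.242]
force: [0.6, -0.2, 0.4]
width: 0.0911
finger_force: 0.0
time: 30.28
tcp_pos: [0.5298, 0.4005, 0.3088]
ee_rot: [3.14, 0.003, 0.242]
force: [1.6, 0.2, 0.3]
width: 0.0869
finger_force: 0.0
time: 30.95
tcp_pos: [0.5307, 0.3985, 0.3113]
ee_rot: [-3.141, -0.0, 0.241]
force: [0.1, -0.3, -0.7]
width: 0.0646
finger_force: 0.0
t31.0 tcp [0.5307 0.3986 0.3112] yaw 0.241 shift [-0.088  -0.022   0.0112] turn units -0.01 F [ 0.5 -0.   0.1] w 0.0641
red [284 227  31  29 498] [299.2 240.7] [0.4393 0.4011 0.106 ]
yel [338 131  31  33 645] [352.1 147.8] [0.578 0.363 0.096]
yel [286 161  31  30 598] [300.8 174.4] [0.5281 0.4199 0.096 ]
yel [ 606  198   34   69 1511] [625.3 236.1] [ 0.5507 -0.0386  0.096 ]
```

View pics/w14.png

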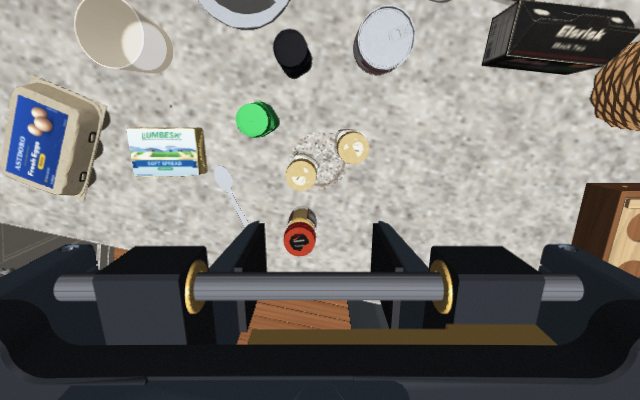

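```bash

python3 -m pendant '[[0.0122,0.0156,0.02,0,75],[0.0122,0.0156,0.03,0,75],[0.0122,0.0156,0.03,0,75],[0,0,0.03,0,75],[0,0,0.03,0,75],[0,0,0.03,0,75],[0,0,0.03,0,75],[0,0,0.015,0,75]]' 15
python3 -m pendant '[[0,0,0.01,0,75],[0,0,0,0,75],[0,0,0,0,160],[0,0,0,0,160],[0,0,0,0,160],[0,0,0,0,160],[0,0,0,0,160],[0,0,0,0,160]]' 15
python3 -m pendant '[[0,0,0,0,160],[0,0,0,0,160],[0,0,0,0,160],[0,0,0,0,160],[0,0,-0.005,0,160],[0,0,-0.01,0,160],[0,0,-0.02,0,160],[0,0,-0.03,0,160]]' 20
python3 -m pendant '[[0,0,-0.03,0,160],[0,0,-0.03,0,160],[0,0,-0.03,0,160],[0,0,0,0,160],[0,0,0,0,160],[0,0,0,0,160],[0,0,0,0,160],[0,0,0,0,160]]' 20
python3 -c "
from h import *
to(.5668,-.0997,.13,.2436); w=grab('wrist','pics/w15.png'); s=robot.read_state(); print(w['color'].shape,proj(w,s['tcp_pos']+[0,0,.010]),proj(w,s['tcp_pos']+[0.021*.97,.021*.24,.010]))
g=cv2.imread('pics/w15.png'); print([tuple(int(v) for v in g[r,317]) for r in range(190,260,4)])"
```

```text
time: 31.67
tcp_pos: [0.5754, 0.361, 0.0918]
ee_rot: [3.14, 0.006, 0.241]
force: [-0.1, 0.1, -0.1]
width: 0.0645
finger_force: 0.0
time: 32.33
tcp_pos: [0.5775, 0.3626, 0.0866]
ee_rot: [-3.141, -0.001, 0.242]
force: [-0.2, -0.2, 0.8]
width: 0.0341
finger_force: 0.0
time: 33.0
tcp_pos: [0.576, 0.3616, 0.1498]
ee_rot: [3.14, 0.005, 0.242]
force: [-0.1, -0.2, 0.2]
width: 0.0336
finger_force: 0.0
time: 33.67
tcp_pos: [0.5767, 0.362, 0.2393]
ee_rot: [3.141, 0.003, 0.242]
force: [0.7, -0.0, 0.1]
width: 0.0343
finger_force: 0.0
t33.7 tcp [0.5767 0.362  0.2393] yaw 0.242 shift [-0.1198  0.4459  0.1101] turn units -0.02 F [ 0.7 -0.   0.1] w 0.0343
(400, 640, 3) [315.12614395 245.15594649] [314.99110654 212.63259851]
[(153, 201, 218), (140, 194, 216), (148, 199, 218), (150, 198, 218), (185, 194, 197), (191, 199, 201), (199, 205, 207), (197, 206, 207), (190, 196, 200), (189, 194, 197), (194, 199, 201), (180, 186, 189), (170, 176, 178), (176, 182, 184), (179, 188, 191), (191, 198, 200), (200, 206, 207), (189, 196, 197)]
```

```bash
cat >> h.py <<'E'
def caps(fn):
    w=grab('wrist',fn); g=w['color']; hsv=cv2.cvtColor(g,cv2.COLOR_RGB2HSV); H,S,V=cv2.split(hsv)
    for n,m,z in(('red',((H<8)|(H>173))&(S>150)&(V>90),.106),('yel',(H>12)&(H<28)&(S>60)&(S<190)&(V>110),.096)):
        k=cv2.connectedComponentsWithStats(cv2.morphologyEx(m.astype(np.uint8),cv2.MORPH_OPEN,np.ones((3,3))))
        for s,c in zip(k[2][1:],k[3][1:]):
            if s[4]>150: print(n,s,c.round(1),at(w,*c,z).round(4))
E
python3 -c "
from h import *
caps('pics/w16.png'); w=load('wrist'); print(ray(w,320,200)[0], robot.read_state()['tcp_pos'])"
```

```text
yel [  5 130  15  21 151] [ 12.5 139.5] [0.5515 0.6822 0.096 ]
yel [299 169  37  36 857] [316.2 186.8] [0.5782 0.3627 0.096 ]
yel [239 201  36  35 791] [256.6 217.1] [0.528  0.4199 0.096 ]
yel [626 239  14  38 355] [633.2 260.1] [ 0.5813 -0.0178  0.096 ]
[0.65143549 0.37868574 0.42145033] [0.57694474 0.36216856 0.23964849]
```

```bash

python3 -m pendant '[[0.001,0,0.02,0,75],[0,0,0.03,0,75],[0,0,0.03,0,75],[0,0,0.03,0,75],[0,0,0.03,0,75],[0,0,0.013,0,75],[0,0,0,0,75],[0,0,0,0,75]]' 20
python3 -m pendant '[[0,0,0,0,100],[0,0,0,0,100],[0,0,0,0,110],[0,0,0,0,115],[0,0,0,0,120],[0,0,0,0,125],[0,0,0,0,130],[0,0,0,0,130]]'
python3 -m pendant '[[0,0,0,0,135],[0,0,0,0,135],[0,0,0,0,140],[0,0,0,0,140],[0,0,0,0,140],[0,0,0,0,140],[0,0,0,0,140],[0,0,0,0,140]]'
python3 -c "
from h import *
caps('pics/w17.png'); w=load('wrist'); s=robot.read_state(); print(proj(w,[.578,.3627,.096]),proj(w,s['tcp_pos']-[0,0,.025]))
g=cv2.imread('pics/w17.png'); 
for r in (200,210,220,230,240,250): print(r,[tuple(int(v) for v in g[r,c]) for c in range(270,370,8)])"
```

```text
time: 34.43
tcp_pos: [0.578, 0.3625, 0.0871]
ee_rot: [3.141, 0.002, 0.242]
force: [0.2, -0.3, 0.2]
width: 0.0643
finger_force: 0.0
time: 35.1
tcp_pos: [0.5783, 0.3627, 0.0881]
ee_rot: [-3.141, -0.0, 0.242]
force: [0.9, -0.1, -0.1]
width: 0.0448
finger_force: 0.0
time: 35.77
tcp_pos: [0.5783, 0.3627, 0.088]
ee_rot: [-3.142, 0.0, 0.242]
force: [0.0, -0.3, -0.2]
width: 0.0406
finger_force: 0.0
yel [ 21 185  24  64 247] [ 34.6 213.9] [0.5573 0.5303 0.096 ]
yel [ 46 191  22  54 536] [ 54.7 218.6] [0.557  0.5188 0.096 ]
yel [ 285  214   65   58 2496] [315.3 243.5] [0.5785 0.3627 0.096 ]
[315.05041508 244.32034228] [315.62821091 225.53878775]
200 [(219, 222, 223), (198, 207, 210), (203, 211, 215), (128, 137, 143), (191, 204, 207), (198, 212, 212), (194, 207, 208), (188, 200, 204), (179, 187, 187), (168, 173, 175), (185, 193, 195), (181, 187, 192), (165, 172, 176)]
210 [(161, 167, 171), (145, 152, 156), (200, 209, 212), (191, 191, 192), (32, 68, 85), (39, 81, 101), (40, 83, 105), (38, 81, 103), (35, 73, 92), (214, 213, 213), (178, 185, 189), (153, 161, 164), (185, 193, 195)]
220 [(222, 225, 225), (176, 179, 181), (185, 192, 195), (29, 60, 76), (155, 206, 224), (161, 209, 226), (161, 208, 226), (148, 202, 223), (143, 197, 219), (35, 74, 94), (178, 186, 189), (174, 181, 185), (175, 181, 185)]
230 [(46, 39, 33), (15, 13, 14), (64, 89, 103), (157, 206, 226), (152, 204, 223), (154, 206, 224), (153, 206, 224), (166, 197, 193), (154, 205, 224), (161, 207, 224), (179, 185, 187), (17, 16, 17), (44, 38, 32)]
240 [(45, 37, 32), (15, 13, 15), (138, 199, 221), (150, 203, 223), (228, 238, 240), (146, 202, 223), (218, 232, 234), (203, 220, 228), (223, 234, 237), (151, 204, 223), (180, 188, 191), (14, 13, 12), (42, 37, 32)]
250 [(15, 13, 13), (12, 12, 12), (160, 207, 224), (153, 205, 224), (146, 201, 223), (152, 203, 223), (159, 208, 225), (118, 136, 149), (224, 235, 238), (161, 207, 225), (184, 188, 191), (11, 8, 11), (14, 13, 13)]
```

```bash

python3 -m pendant '[[0,0,0,0,145],[0,0,0,0,145],[0,0,0,0,145],[0,0,0,0,145],[0,0,0,0,145],[0,0,0,0,145],[0,0,0,0,145],[0,0,0,0,145]]'
python3 -c "
from h import *
caps('pics/w18.png');g=cv2.imread('pics/w18.png')
for r in (240,250): print(r,[(c,int(g[r,c,1])) for c in list(range(268,296,2))+list(range(340,366,2))])"
python3 -m pendant '[[0,0,0,0,155],[0,0,0,0,155],[0,0,0,0,155],[0,0,0,0,155],[0,0,0,0,155],[0,0,0,0,155],[0,0,0,0,155],[0,0,0,0,155]]'
python3 -c "
from h import *
caps('pics/w19.png');g=cv2.imread('pics/w19.png')
for r in (240,250): print(r,[(c,int(g[r,c,1])) for c in list(range(268,296,2))+list(range(340,366,2))])"
```

```text
time: 36.48
tcp_pos: [0.5783, 0.3626, 0.088]
ee_rot: [-3.142, -0.0, 0.242]
force: [0.4, 0.4, -0.3]
width: 0.0391
finger_force: 0.0
yel [ 21 185  24  64 247] [ 34.7 214.2] [0.557  0.5303 0.096 ]
yel [ 46 191  23  54 538] [ 54.8 218.8] [0.5569 0.5187 0.096 ]
yel [ 286  214   64   58 2478] [315.4 243.5] [0.5786 0.3626 0.096 ]
240 [(268, 41), (270, 37), (272, 37), (274, 19), (276, 17), (278, 15), (280, 13), (282, 11), (284, 9), (286, 159), (288, 199), (290, 200), (292, 202), (294, 203), (340, 203), (342, 203), (344, 202), (346, 201), (348, 189), (350, 180), (352, 9), (354, 13), (356, 10), (358, 13), (360, 12), (362, 16), (364, 33)]
250 [(268, 38), (270, 25), (272, 11), (274, 16), (276, 15), (278, 12), (280, 10), (282, 6), (284, 9), (286, 106), (288, 207), (290, 203), (292, 205), (294, 204), (340, 204), (342, 207), (344, 207), (346, 204), (348, 200), (350, 174), (352, 11), (354, 11), (356, 12), (358, 9), (360, 14), (362, 14), (364, 12)]
time: 37.2
tcp_pos: [0.5783, 0.3627, 0.088]
ee_rot: [-3.141, -0.0, 0.242]
force: [0.0, 0.7, -0.8]
width: 0.0357
finger_force: 0.0
yel [ 21 185  24  64 247] [ 34.7 214.6] [0.5568 0.5303 0.096 ]
yel [ 46 191  22  54 529] [ 54.7 218.5] [0.557  0.5188 0.096 ]
yel [ 289  214   60   58 2375] [316.1 243.5] [0.5787 0.3622 0.096 ]
240 [(268, 40), (270, 38), (272, 38), (274, 37), (276, 33), (278, 14), (280, 14), (282, 13), (284, 12), (286, 14), (288, 62), (290, 199), (292, 199), (294, 201), (340, 202), (342, 202), (344, 201), (346, 199), (348, 132), (350, 10), (352, 10), (354, 16), (356, 14), (358, 12), (360, 28), (362, 37), (364, 39)]
250 [(268, 42), (270, 38), (272, 37), (274, 17), (276, 12), (278, 13), (280, 16), (282, 13), (284, 8), (286, 13), (288, 42), (290, 205), (292, 204), (294, 202), (340, 204), (342, 205), (344, 207), (346, 203), (348, 88), (350, 10), (352, 8), (354, 11), (356, 10), (358, 10), (360, 9), (362, 14), (364, 31)]
```

```bash
python3 -c "
from h import *
w=load('wrist'); g=w['color'].astype(int); s=robot.read_state(); R=Ro.from_euler('xyz',s['ee_rot'])
for z in(-.02,-.01,0,.01,.025,.035):
    print(z,[proj(w,s['tcp_pos']+R.apply([x,y,z])).round(0).tolist() for x,y in((.016,-.018),(-.016,-.018),(.016,.018),(.016,-.031))])
for c in range(250,300,4): print(c,[r for r in range(190,300) if g[r,c].max()<60][:3])
for c in range(336,390,4): print(c,[r for r in range(190,300) if g[r,c].max()<60][:3])
"
```

```text
-0.02 [[283.0, 226.0], [285.0, 277.0], [347.0, 226.0], [260.0, 226.0]]
-0.01 [[285.0, 221.0], [287.0, 269.0], [345.0, 221.0], [263.0, 221.0]]
0 [[287.0, 215.0], [288.0, 261.0], [344.0, 215.0], [266.0, 215.0]]
0.01 [[288.0, 211.0], [290.0, 255.0], [343.0, 211.0], [269.0, 211.0]]
0.025 [[290.0, 204.0], [291.0, 246.0], [341.0, 204.0], [272.0, 204.0]]
0.035 [[292.0, 201.0], [293.0, 241.0], [340.0, 201.0], [274.0, 201.0]]
250 [247, 248, 249]
254 [253, 254, 255]
258 [247, 248, 249]
262 [240, 241, 242]
266 [235, 236, 237]
270 [229, 230, 231]
274 [224, 225, 226]
278 [223, 224, 225]
282 [222, 223, 224]
286 [223, 224, 225]
290 [272, 273, 274]
294 [272, 273, 274]
298 [272, 273, 274]
336 [272, 273, 274]
340 [272, 273, 274]
344 [272, 273, 274]
348 [251, 252, 253]
352 [223, 224, 225]
356 [222, 223, 224]
360 [223, 224, 225]
364 [226, 227, 228]
368 [232, 233, 234]
372 [238, 239, 240]
376 [243, 244, 245]
380 [249, 250, 251]
384 [255, 256, 257]
388 [246, 247, 248]
```

```bash

python3 -m pendant '[[0,0,-0.01,0,60],[0,0,0,0,60],[0,0,0,0,60],[0,0,0,0,60],[0,0,0,0,60],[0,0,0,0,60],[0,0,0,0,60],[0,0,0,0,60]]' 20
python3 -m pendant '[[0,0,0.01,0,60],[0,0,0.007,0,60],[0,0,0.007,0,60],[0,0,0.007,0,60],[0,0,0.007,0,60],[0,0,0,0,60],[0,0,0,0,60],[0,0,0,0,160]]'
python3 -m pendant '[[0,0,0,0,160],[0,0,0,0,160],[0,0,0,0,160],[0,0,0,0,160],[0,0,0,0,160],[0,0,0,0,160],[0,0,0,0,160],[0,0,0,0,160]]'
python3 -c "
from h import *
to(.5668,-.0997,.2,.2436)"
```

```text
time: 37.92
tcp_pos: [0.5782, 0.3626, 0.0978]
ee_rot: [3.142, 0.0, 0.242]
force: [-0.0, 0.5, -0.9]
width: 0.0697
finger_force: 0.0
time: 38.58
tcp_pos: [0.5785, 0.3628, 0.0601]
ee_rot: [-3.141, -0.0, 0.242]
force: [0.4, 0.2, -0.5]
width: 0.0657
finger_force: 0.0
time: 39.25
tcp_pos: [0.5785, 0.3628, 0.0603]
ee_rot: [-3.141, -0.001, 0.242]
force: [0.2, 0.8, 2.0]
width: 0.0405
finger_force: 20.0
t39.2 tcp [0.5785 0.3628 0.0603] yaw 0.242 shift [-0.1219  0.4462 -0.1399] turn units -0.02 F [0.2 0.8 2. ] w 0.0405
```

```bash

python3 -m pendant '[[0,0,-0.005,0,160],[0,0,-0.015,0,160],[0,0,-0.02,0,160],[0,0,-0.02,0,160],[0,0,-0.02,0,160],[0,0,-0.02,0,160],[0,0,-0.02,0,160],[0,0,-0.02,0,160]]' 20
python3 -m pendant '[[-0.0038,0.0139,0,0,160],[-0.0076,0.0279,0,0,160],[-0.0076,0.0279,0,0,160],[-0.0076,0.0279,0,0,160],[-0.0076,0.0279,0,0,160],[-0.0076,0.0279,0,0,160],[-0.0076,0.0279,0,0,160],[-0.0076,0.0279,0,0,160]]'
python3 -m pendant '[[-0.0076,0.0279,0,0,160],[-0.0076,0.0279,0,0,160],[-0.0076,0.0279,0,0,160],[-0.0076,0.0279,0,0,160],[-0.0076,0.0279,0,0,160],[-0.0076,0.0279,0,0,160],[-0.0076,0.0279,0,0,160],[-0.0076,0.0279,0,0,160]]'
python3 -m pendant '[[-0.0038,0.0139,0,0,160],[0,0,0,0,160],[0,0,0,0,160],[0,0,0,0,160],[0,0,0,0,160],[0,0,0,0,160],[0,0,0,0,160],[0,0,0,0,160]]'
python3 -c "
from h import *
to(.5668,-.0997,.073,.2436)
caps('pics/w20.png'); w=load('wrist'); s=robot.read_state(); z=s['tcp_pos'][2]+.096-.0603
for c in ((315,243.5),): print(at(w,*c,z))"
```

```text
time: 39.92
tcp_pos: [0.5779, 0.3624, 0.2007]
ee_rot: [3.141, 0.001, 0.242]
force: [-0.1, -0.6, -0.5]
width: 0.0405
finger_force: 20.0
time: 40.58
tcp_pos: [0.5715, 0.1432, 0.1985]
ee_rot: [3.141, 0.003, 0.242]
force: [0.9, -0.2, -1.6]
width: 0.041
finger_force: 20.0
time: 41.25
tcp_pos: [0.5655, -0.0875, 0.1985]
ee_rot: [-3.141, 0.003, 0.241]
force: [0.6, -0.2, -1.4]
width: 0.0411
finger_force: 20.0
time: 41.92
tcp_pos: [0.5671, -0.099, 0.1999]
ee_rot: [-3.141, -0.0, 0.243]
force: [-0.0, -0.5, -0.9]
width: 0.041
finger_force: 20.0
t41.9 tcp [ 0.5671 -0.099   0.1999] yaw 0.243 shift [-0.0005  0.0006  0.1269] turn units -0.01 F [-0.  -0.5 -0.9] w 0.0410
yel [ 232    0  123   55 4107] [293.7  21.4] [ 0.7108 -0.0443  0.096 ]
yel [ 413    0   56   52 2395] [441.2  22.1] [ 0.7397 -0.1641  0.096 ]
yel [400  14  42  46 636] [414.5  41.6] [ 0.7205 -0.1473  0.096 ]
yel [ 278  141  159  105 8999] [365.1 184.8] [ 0.5909 -0.1417  0.096 ]
yel [ 281  231   76   41 1942] [316.7 251.5] [ 0.5116 -0.1131  0.096 ]
[ 0.57909734 -0.09626901  0.2356705 ]
```

```bash
python3 -c "
from h import *
w=load('wrist'); s=robot.read_state(); R=Ro.from_euler('xyz',s['ee_rot'])
for x in (.0155,.0205,.0255): print(proj(w,s['tcp_pos']+R.apply([x,0,-.0357])))
for y in (-.0205,.0205): print(proj(w,s['tcp_pos']+R.apply([0,y,-.0357])))
"
python3 -m pendant '[[0,0,0.02,0,160],[0,0,0.02,0,160],[0,0,0.02,0,160],[0,0,0.015,0,160],[0,0,0.005,0,160],[0,0,0.004,0,160],[0,0,0.004,0,160],[0,0,0,0,160]]'
python3 -m pendant '[[0,0,0.004,0,160],[0,0,0.004,0,160],[0,0,0.004,0,160],[0,0,0.004,0,160],[0,0,0.004,0,160],[0,0,0.004,0,160],[0,0,0,0,160],[0,0,0,0,160]]'
```

```text
[314.97474289 237.83942589]
[314.94707834 228.8041468 ]
[314.91886515 219.61139733]
[276.60960145 264.90550324]
[353.50024091 264.90716678]
time: 42.63
tcp_pos: [0.5672, -0.0997, 0.112]
ee_rot: [-3.142, -0.0, 0.242]
force: [-0.7, 0.7, -1.0]
width: 0.0406
finger_force: 20.0
time: 43.3
tcp_pos: [0.5671, -0.0997, 0.0875]
ee_rot: [-3.141, 0.0, 0.242]
force: [0.1, 0.9, -1.3]
width: 0.0405
finger_force: 20.0
```

```bash

python3 -m pendant '[[0,-0.0015,0,0,160],[0,0,0.003,0,160],[0,0,0.003,0,160],[0,0,0.002,0,160],[0,0,0.002,0,160],[0,0,0.002,0,160],[0,0,0.002,0,160],[0,0,0,0,160]]' 20
python3 -m pendant '[[0,0,0.001,0,160],[0,0,0,0,160],[0,0,0,0,120],[0,0,0,0,100],[0,0,0,0,75],[0,0,0,0,75],[0,0,0,0,75],[0,0,0,0,75]]'
python3 -m pendant '[[0,0,-0.02,0,75],[0,0,-0.03,0,75],[0,0,-0.035,0,75],[0,0,-0.035,0,75],[0,0,-0.035,0,75],[0,0,-0.035,0,75],[0,0,0,0,75],[0,0,0,0,75]]'
python3 -c "
from h import *
to(.527,.4195,.26,.242)
w=grab('wrist','pics/w21.png')
hsv=cv2.cvtColor(w['color'],cv2.COLOR_RGB2HSV); g=w['color']; p=proj(w,[.5668,-.0997,.108]); print(p)
r=int(p[1]); print([tuple(int(v) for v in g[r,c]) for c in range(int(p[0])-40,int(p[0])+41,4)])
"
```

```text
time: 43.97
tcp_pos: [0.5664, -0.0983, 0.0734]
ee_rot: [-3.141, 0.001, 0.242]
force: [-0.2, 0.2, -1.2]
width: 0.0406
finger_force: 20.0
time: 44.63
tcp_pos: [0.5667, -0.0983, 0.073]
ee_rot: [-3.142, -0.0, 0.242]
force: [-0.6, 0.2, -0.3]
width: 0.0642
finger_force: 0.0
time: 45.3
tcp_pos: [0.5678, -0.0985, 0.2654]
ee_rot: [3.139, -0.005, 0.242]
force: [-0.4, -1.0, -0.9]
width: 0.0646
finger_force: 0.0
t45.3 tcp [ 0.5678 -0.0985  0.2654] yaw 0.242 shift [ 0.0844 -0.5127  0.0047] turn units -0.00 F [-0.4 -1.  -0.9] w 0.0646
[317.0944837  187.40763662]
[(173, 168, 160), (152, 103, 67), (55, 37, 24), (216, 188, 144), (214, 186, 142), (223, 196, 149), (226, 206, 153), (224, 205, 147), (241, 239, 228), (223, 202, 143), (246, 246, 237), (246, 244, 236), (242, 239, 229), (225, 205, 152), (225, 206, 154), (218, 191, 146), (195, 169, 127), (220, 192, 148), (213, 184, 141), (227, 200, 154), (228, 203, 157)]
```

```bash

python3 -m pendant '[[0.0053,-0.032,0,0,75],[0.0053,-0.032,0,0,75],[0.0053,-0.032,0,0,75],[0.0053,-0.032,0,0,75],[0.0053,-0.032,0,0,75],[0.0053,-0.032,0,0,75],[0.0053,-0.032,0,0,75],[0.0053,-0.032,0,0,75]]'
python3 -m pendant '[[0.0053,-0.032,0,0,75],[0.0053,-0.032,0,0,75],[0.0053,-0.032,0,0,75],[0.0053,-0.032,0,0,75],[0.0053,-0.032,0,0,75],[0.0053,-0.032,0,0,75],[0.0053,-0.032,0,0,75],[0.0053,-0.032,0,0,75]]'
python3 -m pendant '[[0,0,0,0,75],[0,0,0,0,75],[0,0,0,0,75],[0,0,0,0,75],[0,0,0,0,75],[0,0,0,0,75],[0,0,0,0,75],[0,0,0,0,75]]'
python3 -c "
from h import *
caps('pics/w22.png'); to(.527,.4195,.06,.242)"
```

```text
time: 46.02
tcp_pos: [0.5452, 0.1616, 0.2607]
ee_rot: [3.142, 0.004, 0.242]
force: [0.2, 0.8, -0.7]
width: 0.0644
finger_force: 0.0
time: 46.68
tcp_pos: [0.5254, 0.4201, 0.2604]
ee_rot: [3.14, 0.004, 0.242]
force: [0.1, -0.0, -0.5]
width: 0.0642
finger_force: 0.0
time: 47.35
tcp_pos: [0.5267, 0.4185, 0.2633]
ee_rot: [-3.141, -0.0, 0.241]
force: [0.3, -1.0, 0.8]
width: 0.0644
finger_force: 0.0
red [296 242  35  30 584] [313.2 256.3] [0.4398 0.4016 0.106 ]
yel [299 167  34  34 757] [315.7 182.5] [0.528 0.42  0.096]
t47.4 tcp [0.5267 0.4187 0.2632] yaw 0.241 shift [ 0.0005 -0.0007  0.2032] turn units -0.01 F [-0.5  0.2 -0.8] w 0.0643
```

```bash

python3 -m pendant '[[0.001,-0.001,0.03,0,75],[0,0,0.035,0,75],[0,0,0.035,0,75],[0,0,0.035,0,75],[0,0,0.02,0,75],[0,0,0.02,0,75],[0,0,0.015,0,75],[0,0,0.013,0,75]]' 20
python3 -m pendant '[[0,0,0,0,75],[0,0,0,0,75],[0,0,0,0,160],[0,0,0,0,160],[0,0,0,0,160],[0,0,0,0,160],[0,0,0,0,160],[0,0,0,0,160]]'
python3 -m pendant '[[0,0,0,0,160],[0,0,0,0,160],[0,0,0,0,160],[0,0,-0.01,0,160],[0,0,-0.02,0,160],[0,0,-0.02,0,160],[0,0,-0.02,0,160],[0,0,-0.02,0,160]]'
python3 -m pendant '[[0,0,-0.02,0,160],[0,0,-0.02,0,160],[0,0,-0.01,0,160],[0,0,0,0,160],[0,0,0,0,160],[0,0,0,0,160],[0,0,0,0,160],[0,0,0,0,160]]'
python3 -c "
from h import *
to(.4891,-.119,.2,.2436)"
```

```text
time: 48.07
tcp_pos: [0.5268, 0.4199, 0.0584]
ee_rot: [3.141, 0.002, 0.242]
force: [-0.1, -1.0, -1.1]
width: 0.0647
finger_force: 0.0
time: 48.73
tcp_pos: [0.5276, 0.4209, 0.061]
ee_rot: [-3.14, -0.002, 0.242]
force: [-0.2, 0.4, 3.0]
width: 0.0415
finger_force: 19.3
time: 49.4
tcp_pos: [0.5267, 0.4196, 0.1504]
ee_rot: [3.14, 0.002, 0.242]
force: [0.2, -0.3, -1.0]
width: 0.0417
finger_force: 19.0
time: 50.07
tcp_pos: [0.5267, 0.4199, 0.1984]
ee_rot: [3.14, 0.003, 0.242]
force: [-0.6, -0.1, -1.1]
width: 0.0416
finger_force: 19.0
t50.1 tcp [0.5267 0.4199 0.1984] yaw 0.242 shift [-0.1655  0.5142 -0.0006] turn units -0.02 F [-0.6 -0.1 -1.1] w 0.0416
```

```bash

python3 -m pendant '[[-0.005,0.016,0,0,160],[-0.0103,0.032,0,0,160],[-0.0103,0.032,0,0,160],[-0.0103,0.032,0,0,160],[-0.0103,0.032,0,0,160],[-0.0103,0.032,0,0,160],[-0.0103,0.032,0,0,160],[-0.0103,0.032,0,0,160]]' 20
python3 -m pendant '[[-0.0103,0.032,0,0,160],[-0.0103,0.032,0,0,160],[-0.0103,0.032,0,0,160],[-0.0103,0.032,0,0,160],[-0.0103,0.032,0,0,160],[-0.0103,0.032,0,0,160],[-0.0103,0.032,0,0,160],[-0.0103,0.032,0,0,160]]'
python3 -m pendant '[[-0.005,0.016,0,0,160],[0,0,0,0,160],[0,0,0,0,160],[0,0,0,0,160],[0,0,0,0,160],[0,0,0,0,160],[0,0,0,0,160],[0,0,0,0,160]]'
python3 -c "
from h import *
to(.4891,-.119,.073,.2436); caps('pics/w23.png')
w=load('wrist'); s=robot.read_state(); R=Ro.from_euler('xyz',s['ee_rot'])
print(proj(w,s['tcp_pos']+R.apply([.0205,0,-.0355])))"
```

```text
time: 50.73
tcp_pos: [0.5091, 0.1672, 0.1994]
ee_rot: [3.141, 0.001, 0.242]
force: [-0.2, 0.5, -0.3]
width: 0.0414
finger_force: 19.0
time: 51.4
tcp_pos: [0.4904, -0.101, 0.1995]
ee_rot: [-3.141, 0.001, 0.242]
force: [0.3, 0.2, -1.5]
width: 0.0414
finger_force: 19.0
time: 52.07
tcp_pos: [0.4901, -0.1155, 0.1999]
ee_rot: [-3.141, -0.0, 0.243]
force: [-0.6, -0.3, -1.2]
width: 0.0417
finger_force: 19.0
t52.1 tcp [ 0.4901 -0.1155  0.1999] yaw 0.243 shift [-0.0019  0.0032  0.1269] turn units -0.01 F [-0.6 -0.3 -1.2] w 0.0417
yel [  278    66   171   156 19034] [358.9 134.8] [ 0.5578 -0.1393  0.096 ]
yel [ 281  232   76   40 2269] [318.6 253.7] [ 0.4327 -0.132   0.096 ]
[314.82213918 228.67565365]
```

```bash

python3 -m pendant '[[-0.001,0.0017,0.02,0,160],[0,0,0.02,0,160],[0,0,0.02,0,160],[0,0,0.015,0,160],[0,0,0.005,0,160],[0,0,0.004,0,160],[0,0,0.004,0,160],[0,0,0,0,160]]'
python3 -m pendant '[[0,0,0.004,0,160],[0,0,0.004,0,160],[0,0,0.004,0,160],[0,0,0.004,0,160],[0,0,0.004,0,160],[0,0,0.004,0,160],[0,0,0,0,160],[0,0,0,0,160]]'
python3 -m pendant '[[0,0,0.003,0,160],[0,0,0.003,0,160],[0,0,0.002,0,160],[0,0,0.002,0,160],[0,0,0.002,0,160],[0,0,0.002,0,160],[0,0,0,0,160],[0,0,0,0,160]]'
```

```text
time: 52.78
tcp_pos: [0.4896, -0.1181, 0.112]
ee_rot: [3.142, -0.0, 0.242]
force: [1.2, 0.2, -1.3]
width: 0.0415
finger_force: 19.0
time: 53.45
tcp_pos: [0.4894, -0.118, 0.0876]
ee_rot: [-3.141, 0.0, 0.242]
force: [-0.5, -0.1, -0.7]
width: 0.0415
finger_force: 19.0
time: 54.12
tcp_pos: [0.4894, -0.118, 0.0738]
ee_rot: [-3.141, 0.0, 0.242]
force: [0.0, -0.4, -1.3]
width: 0.0417
finger_force: 19.0
```

```bash

python3 -m pendant '[[0,0,0.001,0,160],[0,0,0,0,160],[0,0,0,0,120],[0,0,0,0,100],[0,0,0,0,75],[0,0,0,0,75],[0,0,0,0,75],[0,0,0,0,75]]'
python3 -m pendant '[[0,0,-0.02,0,75],[0,0,-0.03,0,75],[0,0,-0.035,0,75],[0,0,-0.035,0,75],[0,0,-0.035,0,75],[0,0,-0.035,0,75],[0,0,0,0,75],[0,0,0,0,75]]'
python3 -m pendant '[[0.0047,-0.0323,0,0,65],[0.0047,-0.0323,0,0,65],[0.0047,-0.0323,0,0,65],[0.0047,-0.0323,0,0,65],[0.0047,-0.0323,0,0,65],[0.0047,-0.0323,0,0,65],[0.0047,-0.0323,0,0,65],[0.0047,-0.0323,0,0,65]]'
python3 -m pendant '[[0.0047,-0.0323,0,0,65],[0.0047,-0.0323,0,0,65],[0.0047,-0.0323,0,0,65],[0.0047,-0.0323,0,0,65],[0.0047,-0.0323,0,0,65],[0.0047,-0.0323,0,0,65],[0.0047,-0.0323,0,0,65],[0.0047,-0.0323,0,0,65]]'
python3 -m pendant '[[0,0,0,0,65],[0,0,0,0,65],[0,0,0,0,65],[0,0,0,0,65],[0,0,0,0,65],[0,0,0,0,65],[0,0,0,0,65],[0,0,0,0,65]]'
python3 -c "
from h import *
caps('pics/w24.png'); to(.438,.401,.075,.242)"
```

```text
time: 54.78
tcp_pos: [0.4895, -0.1181, 0.073]
ee_rot: [-3.142, -0.0, 0.242]
force: [0.3, 1.0, 0.1]
width: 0.0641
finger_force: 0.0
time: 55.45
tcp_pos: [0.4904, -0.1184, 0.265]
ee_rot: [3.139, -0.004, 0.242]
force: [0.2, -0.9, -0.5]
width: 0.0643
finger_force: 0.0
time: 56.12
tcp_pos: [0.4627, 0.143, 0.261]
ee_rot: [3.141, 0.004, 0.242]
force: [0.4, 0.6, 0.1]
width: 0.0681
finger_force: 0.0
time: 56.78
tcp_pos: [0.4376, 0.4026, 0.2606]
ee_rot: [3.14, 0.004, 0.242]
force: [0.1, -0.5, 0.4]
width: 0.0679
finger_force: 0.0
time: 57.45
tcp_pos: [0.439, 0.4012, 0.2632]
ee_rot: [-3.141, -0.0, 0.241]
force: [-0.2, 0.0, 0.4]
width: 0.0682
finger_force: 0.0
red [298 166  37  39 761] [316.4 185.1] [0.4397 0.4016 0.106 ]
t57.5 tcp [0.439  0.4013 0.2632] yaw 0.241 shift [-1.100e-03  1.000e-04  1.882e-01] turn units -0.01 F [-0.1  0.5 -0.2] w 0.0680
```

```bash

python3 -m pendant '[[0,0,0.03,0,65],[0,0,0.035,0,65],[0,0,0.035,0,65],[0,0,0.03,0,65],[0,0,0.02,0,65],[0,0,0.02,0,65],[0,0,0.011,0,65],[0,0,0.01,0,65]]' 20
python3 -m pendant '[[0,0,0,0,65],[0,0,0,0,65],[0,0,0,0,150],[0,0,0,0,150],[0,0,0,0,150],[0,0,0,0,150],[0,0,0,0,150],[0,0,0,0,150]]'
python3 -m pendant '[[0,0,0,0,150],[0,0,0,0,150],[0,0,0,0,150],[0,0,-0.01,0,150],[0,0,-0.02,0,150],[0,0,-0.02,0,150],[0,0,-0.02,0,150],[0,0,-0.02,0,150]]'
python3 -m pendant '[[0,0,-0.02,0,150],[0,0,-0.02,0,150],[0,0,-0.01,0,150],[0,0,0,0,150],[0,0,0,0,150],[0,0,0,0,150],[0,0,0,0,150],[0,0,0,0,150]]'
python3 -c "
from h import *
to(.5870,-.1812,.21,.2436)"
```

```text
time: 58.17
tcp_pos: [0.4387, 0.4015, 0.071]
ee_rot: [3.141, 0.001, 0.242]
force: [-0.2, -0.4, -0.3]
width: 0.0683
finger_force: 0.0
time: 58.83
tcp_pos: [0.4392, 0.4021, 0.0727]
ee_rot: [-3.141, -0.001, 0.242]
force: [-0.2, -0.2, 4.5]
width: 0.0441
finger_force: 20.0
time: 59.5
tcp_pos: [0.4383, 0.4012, 0.1626]
ee_rot: [3.141, 0.001, 0.242]
force: [0.3, -0.4, -2.2]
width: 0.0443
finger_force: 20.0
time: 60.17
tcp_pos: [0.4383, 0.4013, 0.2106]
ee_rot: [3.14, 0.002, 0.242]
force: [-0.4, -0.0, -0.8]
width: 0.044
finger_force: 20.0
t60.2 tcp [0.4383 0.4013 0.2106] yaw 0.242 shift [0.005  0.6011 0.0013] turn units -0.02 F [-0.4 -0.  -0.8] w 0.0440
```

```bash

python3 -m pendant '[[0,0.0175,0,0,150],[0.0003,0.035,0,0,150],[0.0003,0.035,0,0,150],[0.0003,0.035,0,0,150],[0.0003,0.035,0,0,150],[0.0003,0.035,0,0,150],[0.0003,0.035,0,0,150],[0.0003,0.035,0,0,150]]'
python3 -m pendant '[[0.0003,0.035,0,0,150],[0.0003,0.035,0,0,150],[0.0003,0.035,0,0,150],[0.0003,0.035,0,0,150],[0.0003,0.035,0,0,150],[0.0003,0.035,0,0,150],[0.0003,0.035,0,0,150],[0.0003,0.035,0,0,150]]'
python3 -m pendant '[[0.0005,0.035,0,0,150],[0,0.0175,0,0,150],[0,0.004,0,0,150],[0,0,0,0,150],[0,0,0,0,150],[0,0,0,0,150],[0,0,0,0,150],[0,0,0,0,150]]'
python3 -c "
from h import *
to(.5870,-.1812,.085,.2436);caps('pics/w25.png')
w=load('wrist'); s=robot.read_state(); R=Ro.from_euler('xyz',s['ee_rot'])
print(proj(w,s['tcp_pos']+R.apply([.0225,0,-.0333])))"
```

```text
time: 60.83
tcp_pos: [0.5035, 0.1456, 0.2114]
ee_rot: [-3.142, 0.001, 0.242]
force: [1.1, 0.1, -1.4]
width: 0.0437
finger_force: 20.0
time: 61.5
tcp_pos: [0.5729, -0.1257, 0.2112]
ee_rot: [-3.141, 0.001, 0.241]
force: [1.2, -0.4, -0.9]
width: 0.0441
finger_force: 20.0
time: 62.17
tcp_pos: [0.5869, -0.1774, 0.2122]
ee_rot: [-3.141, -0.0, 0.243]
force: [0.3, 0.3, -1.1]
width: 0.0439
finger_force: 20.0
t62.2 tcp [ 0.5869 -0.1774  0.2122] yaw 0.243 shift [-0.0009  0.0037  0.1272] turn units -0.00 F [ 0.3  0.3 -1.1] w 0.0439
red [ 279  228   80   44 1821] [318.4 247.8] [ 0.5349 -0.1924  0.106 ]
yel [ 139    0  118   58 3361] [201.6  23.6] [ 0.7123 -0.0432  0.096 ]
yel [266   0  15  23 212] [273.5  10.6] [ 0.7374 -0.1021  0.096 ]
yel [ 319    0   65   55 3008] [352.  25.] [ 0.7431 -0.171   0.096 ]
yel [248  12  23  27 281] [258.9  26.2] [ 0.7225 -0.0921  0.096 ]
yel [238  30  19  20 178] [248.1  39.4] [ 0.71   -0.0847  0.096 ]
yel [ 205  146  153  100 8697] [274.2 183.5] [ 0.5879 -0.1335  0.096 ]
yel [291 194  53  30 624] [317.3 208.2] [ 0.5731 -0.1817  0.096 ]
[315.10306659 223.52420917]
```

```bash

python3 -m pendant '[[0.0005,0.002,0.02,0,150],[0,0,0.02,0,150],[0,0,0.02,0,150],[0,0,0.015,0,150],[0,0,0.005,0,150],[0,0,0.004,0,150],[0,0,0.004,0,150],[0,0,0,0,150]]'
python3 -m pendant '[[0,0,0.004,0,150],[0,0,0.004,0,150],[0,0,0.004,0,150],[0,0,0.004,0,150],[0,0,0.004,0,150],[0,0,0.004,0,150],[0,0,0,0,150],[0,0,0,0,150]]'
python3 -m pendant '[[0,0,0.003,0,150],[0,0,0.003,0,150],[0,0,0.003,0,150],[0,0,0.002,0,150],[0,0,0.002,0,150],[0,0,0.001,0,150],[0,0,0,0,150],[0,0,0,0,150]]'
```

```text
time: 62.88
tcp_pos: [0.5882, -0.1804, 0.1241]
ee_rot: [3.141, -0.0, 0.242]
force: [0.0, -0.6, -0.9]
width: 0.0441
finger_force: 20.0
time: 63.55
tcp_pos: [0.5878, -0.1805, 0.0996]
ee_rot: [-3.141, 0.001, 0.242]
force: [0.8, 0.8, -1.0]
width: 0.0442
finger_force: 20.0
time: 64.22
tcp_pos: [0.588, -0.1805, 0.0859]
ee_rot: [-3.142, -0.0, 0.242]
force: [-0.3, 0.5, -1.7]
width: 0.0437
finger_force: 20.0
```

```bash

python3 -m pendant '[[0,0,0.0015,0,150],[0,0,0,0,150],[0,0,0,0,120],[0,0,0,0,100],[0,0,0,0,75],[0,0,0,0,75],[0,0,0,0,75],[0,0,0,0,75]]'
python3 -m pendant '[[0,0,-0.02,0,75],[0,0,-0.03,0,75],[0,0,-0.035,0,75],[0,0,-0.035,0,75],[0,0,-0.035,0,75],[0,0,-0.035,0,75],[0,0,0,0,75],[0,0,0,0,75]]'
python3 -m pendant '[[-0.01,-0.01,-0.01,0,75],[-0.01,-0.01,-0.01,0,75],[-0.01,-0.01,-0.01,0,75],[-0.01,-0.01,-0.01,0,75],[0,0,0,0,75],[0,0,0,0,75],[0,0,0,0,75],[0,0,0,0,75]]'
python3 - <<'E'
from h import *
w=grab('wrist','pics/w26.png'); g=w['color']; print(robot.read_state()['tcp_pos'])
hsv=cv2.cvtColor(g,cv2.COLOR_RGB2HSV); H,S,V=cv2.split(hsv)
k=cv2.connectedComponentsWithStats((((H<8)|(H>173))&(S>150)&(V>90)).astype(np.uint8))
for s,c in zip(k[2][1:],k[3][1:]):
    if s[4]>150: print('red',s,at(w,s[0]+s[2]/2,s[1]+s[3]/2,.118).round(4),"hole2 .5870 -.1812")
# expected silhouettes of yellow caps: print projected rim extremes at z .108 and colours across
for n,h in(("h3",(.5668,-.0997)),("h1",(.4891,-.119))):
    p=proj(w,[*h,.108]); print(n,p)
    for off in(0,):
        r=int(p[1]); print([f"{c}:{g[r,c,0]},{g[r,c,2]}" for c in range(int(p[0])-40,int(p[0])+41,3)])
    cc=int(p[0]); print([f"{r}:{g[r,cc,0]},{g[r,cc,2]}" for r in range(int(p[1])-40,int(p[1])+41,3)])
    print([proj(w,[h[0]+a,h[1]+b,.108]).round().tolist() for a,b in((.02,0),(-.02,0),(0,.02),(0,-.02))])
E
```

```text
time: 64.88
tcp_pos: [0.588, -0.1805, 0.0844]
ee_rot: [-3.142, -0.0, 0.242]
force: [-0.4, 0.6, 0.2]
width: 0.0647
finger_force: 0.0
time: 65.55
tcp_pos: [0.589, -0.1808, 0.2771]
ee_rot: [3.139, -0.005, 0.242]
force: [0.1, -0.7, 0.4]
width: 0.0645
finger_force: 0.0
time: 66.22
tcp_pos: [0.5398, -0.1515, 0.3128]
ee_rot: [-3.14, 0.002, 0.242]
force: [-1.0, 0.6, 0.3]
width: 0.0641
finger_force: 0.0
[ 0.53978835 -0.15149638  0.3129144 ]
red [332 129  36  36 705] [ 0.5882 -0.1815  0.118 ] hole2 .5870 -.1812
h3 [282.20004234 147.20449784]
['242:179,167', '245:202,190', '248:215,207', '251:151,67', '254:155,70', '257:66,30', '260:218,146', '263:212,141', '266:175,104', '269:224,147', '272:232,194', '275:240,223', '278:223,145', '281:234,187', '284:245,236', '287:245,234', '290:240,227', '293:224,153', '296:227,163', '299:85,47', '302:137,75', '305:218,145', '308:199,131', '311:218,145', '314:213,140', '317:220,147', '320:226,151']
['107:148,66', '110:133,62', '113:230,158', '116:227,153', '119:230,158', '122:227,153', '125:227,153', '128:122,65', '131:106,44', '134:227,162', '137:226,156', '
[... 500 characters left out ...]
7:224,148', '280:225,151', '283:226,157', '286:223,145', '289:225,151', '292:226,158', '295:224,153', '298:226,158', '301:122,67', '304:216,144', '307:213,141', '310:213,142', '313:228,154', '316:219,146', '319:220,147', '322:210,139']
['167:209,138', '170:210,139', '173:210,139', '176:213,142', '179:212,140', '182:194,130', '185:187,171', '188:240,236', '191:100,48', '194:170,97', '197:225,158', '200:224,147', '203:224,147', '206:226,154', '209:230,181', '212:246,237', '215:242,230', '218:228,173', '221:225,157', '224:141,66', '227:144,65', '230:135,60', '233:126,55', '236:193,180', '239:215,206', '242:193,185', '245:196,185']
[[287.0, 194.0], [281.0, 222.0], [270.0, 204.0], [299.0, 211.0]]
```

```bash
python3 -c "
from h import *
print(robot.close_job())"
```

```text
the job is handed in; nothing more can be done
None
```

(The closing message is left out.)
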